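# Bolt the sample safe shut

## Robot

A 6-joint arm with a two-finger parallel gripper is mounted at the origin on a cart in front of the work surface, level with it; the furniture and walls round the work are solid. World frame = base frame: x ahead of the robot, y to its left, z up, the work surface at z = 0. Lengths are in m, angles in rad, forces in N, time in s.
With the tool pointing down it reaches from about 0.3 to 0.875 m from the base axis. Payload 6.4 kg.
Tool frame: the origin (TCP) lies midway between the tips of the shut fingers; the grasp point (between the pads) lies 19 mm behind it (ctrl.pinch_z is the distance from the TCP to the grasp point, in m); z points along the fingers, y is the line along which they close (so a half turn about z gives the same grasp; the last joint's range is limited). The gripper opens to 85 mm and grips with 20 to 120 N. Pads are 22 mm wide; open, the fingers measure 114 mm over their backs; the gripper's body (76 mm by 85 mm) begins 54 mm behind the grasp point. The pads swing forward as they close: fully open they stand 13 mm farther back than shut.
Start: joints at [-1.482, 0.181, 1.607, -0, 1.354, -0.206], TCP at [0.167, -0.55, 0.193] pointing down, gripper open.
Joint ranges: [-2.99, 2.99], [-0.89, 2.07], [0.3, 2.58], [-1.14, 4.28], [0, 2.63], [-3.12, 3.12]. Speed limits (rad/s): [2.57, 2.57, 3.01, 3.14, 3.14, 3.14].

## Interface

Orientations are given as a unit quaternion [w, x, y, z].
In Python, from bench import ctrl gives the robot as it stands.
- The arm moves only by the tool apply_moves, never from a script. Its argument "moves" is a list of rows, each an object with "jaw": the opening, from 0 (shut) to 1 (fully open); "offset": the shift along the tool's x, y, z in mm, a list of three; "rot": the turn, a rotation vector about the tool's x, y, z in degrees, a list of three. In form: [{"jaw": jaw, "offset": [dx, dy, dz], "rot": [ax, ay, az]}, ...]. A call has exactly 5 rows; each row shifts and turns the commanded pose from where the row before left it, along the tool's axes as they then stand; what a row does not reach is not made up. A row lasts 1/8 s, in which the tool goes at most 62.5 mm and 10.7 degrees, less where a joint would pass 70% of its speed; a pose out of reach is approached as far as the arm can. A call is refused whole if a number of a shift passes 62.5 or a number of a turn 10.7, either way. A call with a gripper value outside its range is refused whole. The fingers move at their own pace and stop on an object; the grip force is fixed at half the most. Time passes only in rows, so rows that do not move let the fingers close, or fill a call up. It gives the time, the measured TCP pose, the force, the opening and the grip force at its end, in the units of the state.
- ctrl.get_obs(): the state, without advancing time (a new reading comes with each control period).
- ctrl.camera(name): name is "scene" or "side" or "wrist"; returns (picture, depth): 400x640x3 uint8, red, green, blue; 400x640 float32, m along the optical axis (not along the pixel's ray), 0 where there is no reading.
- ctrl.camera_params(name): a dict with "K" (3x3 intrinsics, pixels), "cam_to_world" (4x4, takes a point from camera to world coordinates); the wrist camera has in their place "mount" (4x4, takes a point from camera to tool coordinates, whose origin is the TCP and whose axes are the flange's). Camera axes: x right, y down, z forward; pixel columns grow to the right and rows downward; lengths in m; the calibration is good to about 2 mm. A picture is of the moment at which its call begins: read the wrist's pose just before it. camera_params takes no time and is no camera call.
- ctrl.hand_in(): hands the job in; it is judged then, once.
Trained networks look in the newest picture that a camera, given by its name, has taken for a name from the list of things; names that differ only in an ending like _2 or _b are one class to them, and where a whole thing is asked for, a point or a joint stands for the part that bears it (a point fixed in the world has none). Each returns a list of dicts, best first, with "score" (0 to 1); they miss things now and then, are a little off and sometimes report something else, mostly with a low value. They report only what shows in the picture. A call takes as long as a camera call.
- ctrl.outline_of(camera, target): "region" (400x640 bool, what is visible of it) and "position" ([column, row] in pixels, amid what is visible of it).
The state is a dict: "time_s": time; "q": joint angles; "dq": joint speeds; "joint_efforts": joint torques, N m; "eef_pos": TCP position; "eef_rot": TCP orientation; "wrist_force": force on the tool from outside, world axes, zero at the start; "torque": the same for the moment, N m; "opening": opening from 0.0 (shut) to 1.0 (fully open); "grasp_force": force on a finger pad.
Only numpy, scipy, OpenCV 4.12 (cv2) and the standard library are available. Lean on these libraries where they do the work, as an engineer would, in place of code of your own. Each camera call takes 0.05 s, during which the arm holds its last target. There are 200 camera calls.

## Task

Bolt the hatch of the small steel sample safe: slide its spring-loaded barrel bolt across towards the staple with the handle up, feel gently for the notch in the gate plate, and swing the handle fully down into that notch so that the bolt stays across when you let go. Press only lightly, never force the handle against the plate, and leave the vial and the beaker standing where they are.

Things in the scene. Friction and masses are not known exactly. Their poses are not given: they have to be found in the camera images.
- safe: Low grey steel safe with a white top, 160 (x) x 236 (y) x 60 mm high, fixed. Origin: centre of its underside; z up; at yaw 0 its -x side faces the robot, +y is the robot's left. The steel barrel bolt lies on its top along the safe's y: rod axis at safe x = +22, z = 84 mm. Locked means rod slid to +y through the staple, handle down in the gate plate's notch.
- gate_zone (a point): Middle of the region of the safe where the notch may lie, at rim height (100 mm). Gate plate: upright steel strip before the rod, 5 mm thick (safe x -5 to 0), 83 mm long, with one open-topped notch 11 mm wide, floor at 78 mm. Set by hand, not measured: notch centre is within 10 mm in y of this point (bolt travel 20 to 40 mm); find it by feel. Elsewhere the rim stops the handle at about 0.8 rad.
- bolt (a joint): Travel of the bolt rod in m along the safe's +y: 0 = drawn back (start), hard stop at 0.048. A spring drives it back to 0 (about 4 N at 0, 8 N at 35 mm), so it returns unless held or its handle sits in the notch; there it rests about 1.5 mm back, against the notch's side.
- handle (a joint): Angle of the bolt's handle about the rod in rad: 0 = straight up, growing as the knob swings down to the safe's -x side; limits -0.4 and 1.40 (fully down, almost level). Starts between -0.3 and 0.3. Light friction (0.05 N m) lets it stay where it is left. It rides along with the rod.
- knob (a point): Centre of the steel ball knob (16 mm diameter) at the handle's end, 62 mm from the rod axis; the shank is 8 mm thick. In the safe's frame it is at x = 22 - 62 sin(angle), y = -55 + travel, z = 84 + 62 cos(angle) mm. It can be pinched from above, fingers closing along the safe's y, and turns in the fingers as the handle swings.
- vial_mid (a point): Middle, half-way up, of a loose glass vial with a black cap, 18 mm diameter, 40 mm high, standing on the left rear of the safe's top; bystander.
- beaker_mid (a point): Middle, half-way up, of a loose empty glass beaker, 45 mm diameter, 58 mm high, standing on the worktop behind the safe; bystander. (A fixed computer tower, over 0.3 m high, stands behind and to the right of the safe, its front face some 0.63 m ahead of the robot base: keep the gripper on this side of it.)

How it is judged:
On the way, in this order (a step that is already met when the one before it is completed fails the run):
1. the bolt is slid across (more than 16 mm) with its handle still up (value of joint bolt above 0.016 m and value of joint handle below 0.9 rad), for 0.1 s.
2. the handle is down in the notch (past 1.2 rad) (value of joint handle above 1.2 rad and value of joint bolt above 0.016 m), for 0.2 s.
At the end, for the whole second after the job is handed in: The handle is down in the notch (angle over 1.2 rad), the bolt is across (travel 16 to 43 mm) and at rest; the vial is within 15 mm and the beaker within 20 mm of where it stood (all of step 2 and value of joint bolt below 0.043 m and velocity of joint bolt between -0.01 and 0.01 m/s and distance of vial_mid from where it was at the start of the episode below 0.015 m and distance of beaker_mid from where it was at the start of the episode below 0.02 m); the robot touches nothing.
It fails at once if the handle (or anything else) is pressed on the gate plate with more than 45 N (contact force between gate and anything else above 45 N).
It fails at once if the vial on the safe or the beaker is displaced (by 15 or 20 mm) or tipped (distance of vial_mid from where it was at the start of the episode above 0.015 m or distance of beaker_mid from where it was at the start of the episode above 0.02 m or angle between any of vial_mid, beaker_mid's own z axis and vertical above 0.5 rad).
It also fails if it takes over 61 s, if anything falls off the work surface, if the arm or the gripper's body presses on something with over 40 N, if the wrist force passes 120 N, or if a joint passes its speed limit or range.

## Working session

There is one attempt and no reset: what is moved stays moved. The work goes in short steps, Python scripts to look and compute and a tool call to move; the robot and the scene stay as the last step left them, time stands still between calls to the robot, and variables do not carry over. Pictures are saved under pics/ and viewed, at most 10 in all, crops included, and the job is handed in when it is done.

Besides the shell and the picture viewer there is one more tool, called after ">>>" as name(argument=value, ...), one argument or row to a line, values as JSON. apply_moves: Moves the arm, as the interface text tells. Its arguments: {"type":"object","properties":{"moves":{"type":"array"}},"required":["moves"]}

```bash
ls; mkdir -p pics; cat > h.py <<'E'
import numpy as np, cv2
from bench import ctrl
from scipy.spatial.transform import Rotation as R
def w2(name,col,row,d):
    p=ctrl.camera_params(name);K=p["K"];K=np.array(K)
    c=np.array([(col-K[0,2])/K[0,0]*d,(row-K[1,2])/K[1,1]*d,d])
    T=np.array(p["cam_to_world"]);return (T[:3,:3]@c.T).T+T[:3,3] if c.ndim==1 else (T[:3,:3]@c).T+T[:3,3]
def pts(name,region,depth):
    r,c=np.nonzero(region&(depth>0));return w2(name,c,r,depth[r,c]) if len(r) else np.zeros((0,3))
def proj(name,P):
    p=ctrl.camera_params(name);T=np.linalg.inv(np.array(p["cam_to_world"]));c=T[:3,:3]@np.array(P)+T[:3,3]
    u=np.array(p["K"])@c;return u[:2]/u[2]
E
sed -i 's/return (T\[:3,:3\]@c.T).T+T\[:3,3\] if c.ndim==1 else //; s/K=p\["K"\];K=np.array(K)/K=np.array(p["K"])/' h.py
python3 - <<'E'
from h import *
o=ctrl.get_obs();print({k:np.round(v,3).tolist() for k,v in o.items()})
pics=[]
for n in ["scene","side"]:
    im,d=ctrl.camera(n);np.save(f"{n}_d.npy",d);cv2.imwrite(f"pics/{n}0.png",im[:,:,::-1])
    for t in ["safe","knob","vial_mid","beaker_mid"]:
        for r in ctrl.outline_of(n,t)[:2]:
            P=pts(n,r["region"],d)
            print(n,t,round(r["score"],2),np.round(r["position"]),len(P),np.round(np.percentile(P,[2,50,98],axis=0),3).tolist() if len(P) else "")
E
```

```text
pics
{'time_s': 0.0, 'q': [-1.482, 0.182, 1.608, -0.0, 1.354, -0.206], 'dq': [-0.0, 0.0, 0.001, 0.001, 0.0, 0.001], 'joint_efforts': [-0.001, -44.487, -35.134, -0.0, 0.009, -0.0], 'eef_pos': [0.167, -0.55, 0.192], 'eef_rot': [-0.001, 0.989, 0.147, 0.0], 'wrist_force': [0.205, -0.638, 0.002], 'torque': [-0.062, -0.07, -0.017], 'grasp_force': 0.0, 'opening': 1.002}Traceback (most recent call last):
  File "<stdin>", line 9, in <module>
TypeError: object of type 'NoneType' has no len()
```

```bash
sed -i 's/T=np.array(p\["cam_to_world"\]);(T/T=np.array(p["cam_to_world"]);return (T/' h.py; sed -n 4,8p h.py
python3 - <<'E'
from h import *
for n in ["scene","side"]:
    im,d=ctrl.camera(n);cv2.imwrite(f"pics/{n}0.png",im[:,:,::-1])
    np.save(n+"_d.npy",d)
    for t in ["safe","knob","vial_mid","beaker_mid"]:
        for r in ctrl.outline_of(n,t)[:2]:
            np.save(f"{n}_{t}.npy",r["region"])
            P=pts(n,r["region"],d)
            print(n,t,round(r["score"],2),np.round(r["position"]),len(P),np.round(np.percentile(P,[2,50,98],axis=0),3).tolist() if len(P) else "")
E
```

```text
def w2(name,col,row,d):
    p=ctrl.camera_params(name);K=np.array(p["K"])
    c=np.array([(col-K[0,2])/K[0,0]*d,(row-K[1,2])/K[1,1]*d,d])
    T=np.array(p["cam_to_world"]);return (T[:3,:3]@c).T+T[:3,3]
def pts(name,region,depth):
scene safe 0.77 [317. 315.] 15831 [[0.391, -0.107, 0.011], [0.446, -0.035, 0.06], [0.55, 0.119, 0.096]]
scene knob 0.73 [359. 263.] 329 [[0.496, -0.048, -0.001], [0.502, -0.043, 0.125], [0.648, 0.09, 0.153]]
scene knob 0.2 [355. 275.] 715 [[0.491, -0.058, 0.081], [0.498, -0.041, 0.09], [0.511, 0.016, 0.152]]
scene vial_mid 0.66 [303. 234.] 247 [[0.519, 0.096, 0.001], [0.524, 0.1, 0.086], [0.607, 0.204, 0.101]]
scene beaker_mid 0.75 [336. 207.] 694 [[0.66, 0.185, 0.005], [0.673, 0.198, 0.04], [0.703, 0.227, 0.058]]
side safe 0.63 [304. 149.] 6816 [[0.401, -0.092, 0.015], [0.499, 0.032, 0.06], [0.557, 0.132, 0.095]]
side knob 0.58 [274. 116.] 80 [[0.499, -0.043, 0.094], [0.507, -0.037, 0.14], [0.514, -0.033, 0.155]]
side beaker_mid 0.59 [305. 265.] 523 [[0.662, 0.186, 0.0], [0.678, 0.202, 0.028], [0.703, 0.227, 0.06]]
```

View pics/scene0.png

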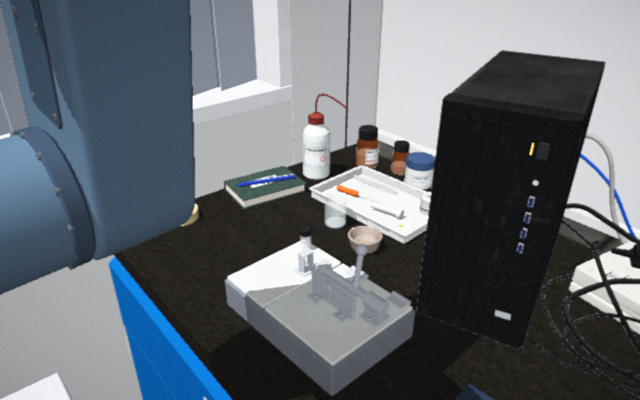

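View pics/side0.png

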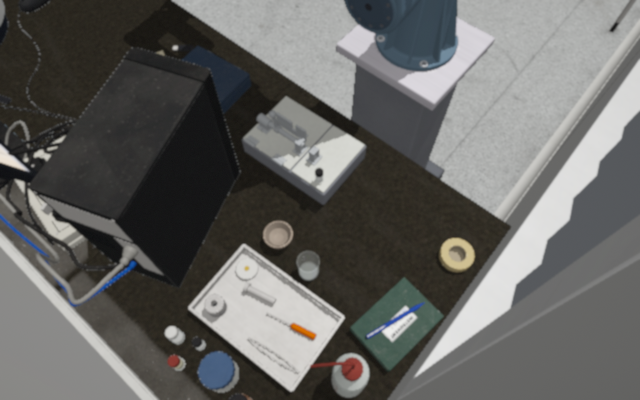

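Scene shows the safe (317,315), upright handle with its knob near (360,250), vial (305,237) and beaker (336,212); side shows the same from behind. Now fit the safe's pose and the knob.

```bash
python3 - <<'E'
from h import *
A=[]
for n in ["scene","side"]:
    d=np.load(n+"_d.npy");P=pts(n,d>0,d)
    q=P[(abs(P[:,2]-.06)<.006)&(P[:,0]>.3)&(P[:,0]<.62)&(abs(P[:,1])<.2)]
    A.append(q)
    print(n,len(q),q[:,2].mean(),cv2.minAreaRect((q[:,:2]*1000).astype(np.float32)))
q=np.vstack(A);rect=cv2.minAreaRect((q[:,:2]*1000).astype(np.float32));print(rect,cv2.boxPoints(rect))
for n in ["scene","side"]:
    d=np.load(n+"_d.npy");P=pts(n,d>0,d)
    s=P[(P[:,2]>.07)&(P[:,2]<.25)&(P[:,0]>.38)&(P[:,0]<.58)&(abs(P[:,1])<.14)]
    for a,b in [(.07,.08),(.08,.09),(.09,.1),(.1,.11),(.11,.12),(.12,.13),(.13,.14),(.14,.15),(.15,.16)]:
        k=s[(s[:,2]>=a)&(s[:,2]<b)]
        if len(k): print(n,a,len(k),np.round(np.percentile(k[:,:2],[0,10,50,90,100],axis=0),3).tolist())
for n in ["scene","side"]:
    im=cv2.imread(f"pics/{n}0.png");c=[330,280] if n=="scene" else [300,145]
    cr=im[c[1]-70:c[1]+70,c[0]-100:c[0]+100];cv2.imwrite(f"pics/{n}_crop.png",cv2.resize(cr,(800,560),interpolation=cv2.INTER_CUBIC))
E
```

```text
scene 9880 0.05992025040650897 ((504.5716552734375, -3.3948974609375), (218.59219360351562, 268.6423645019531), 2.8054776191711426)
side 4999 0.060584557049504356 ((506.378662109375, 16.866653442382812), (219.42697143554688, 233.12307739257812), 2.5316851139068604)
((505.92242431640625, -2.187347412109375), (221.40866088867188, 270.9223327636719), 2.8054776191711426) [[ 388.72058   127.693016]
 [ 401.98096  -142.90462 ]
 [ 623.12427  -132.06772 ]
 [ 609.8639    138.52992 ]]
scene 0.07 498 [[0.468, -0.095], [0.47, -0.085], [0.474, -0.017], [0.52, 0.096], [0.533, 0.108]]
scene 0.08 889 [[0.468, -0.095], [0.471, -0.084], [0.492, -0.026], [0.503, 0.057], [0.533, 0.109]]
scene 0.09 890 [[0.469, -0.095], [0.471, -0.082], [0.494, -0.032], [0.506, 0.066], [0.535, 0.112]]
scene 0.1 109 [[0.469, -0.063], [0.471, -0.049], [0.497, -0.034], [0.528, 0.105], [0.535, 0.111]]
scene 0.11 42 [[0.498, -0.046], [0.499, -0.044], [0.5, -0.043], [0.504, -0.04], [0.507, -0.038]]
scene 0.12 37 [[0.499, -0.045], [0.5, -0.044], [0.502, -0.043], [0.505, -0.04], [0.508, -0.038]]
scene 0.13 36 [[0.5, -0.045], [0.5
[... 432 characters left out ...]
], [0.538, 0.115]]
side 0.09 411 [[0.468, -0.093], [0.474, -0.08], [0.498, -0.006], [0.509, 0.067], [0.538, 0.115]]
side 0.1 82 [[0.47, -0.062], [0.473, -0.044], [0.501, 0.006], [0.534, 0.11], [0.539, 0.114]]
side 0.11 10 [[0.5, -0.041], [0.501, -0.039], [0.504, -0.038], [0.507, -0.036], [0.508, -0.036]]
side 0.12 11 [[0.501, -0.042], [0.502, -0.041], [0.507, -0.038], [0.508, -0.037], [0.508, -0.036]]
side 0.13 4 [[0.506, -0.038], [0.507, -0.038], [0.508, -0.037], [0.509, -0.036], [0.509, -0.035]]
side 0.14 21 [[0.502, -0.045], [0.503, -0.041], [0.512, -0.035], [0.514, -0.034], [0.515, -0.032]]
side 0.15 26 [[0.501, -0.046], [0.503, -0.043], [0.508, -0.038], [0.513, -0.035], [0.513, -0.033]]
```

View pics/scene_crop.png

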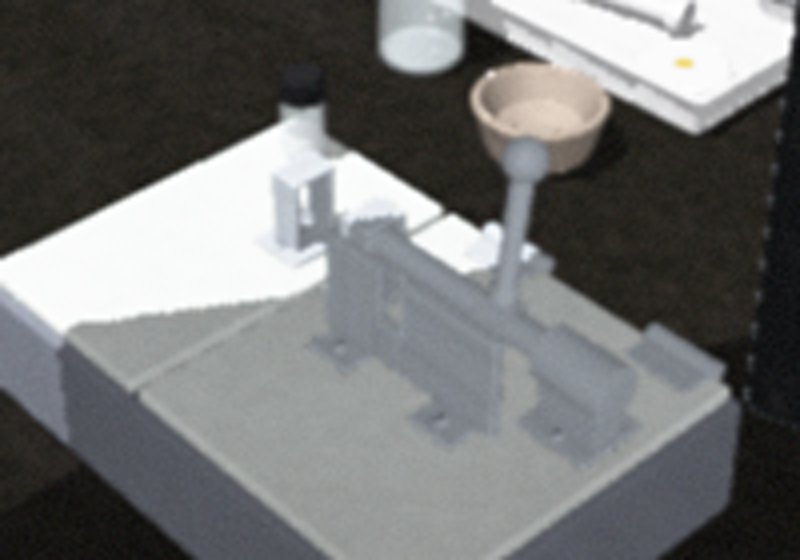

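View pics/side_crop.png

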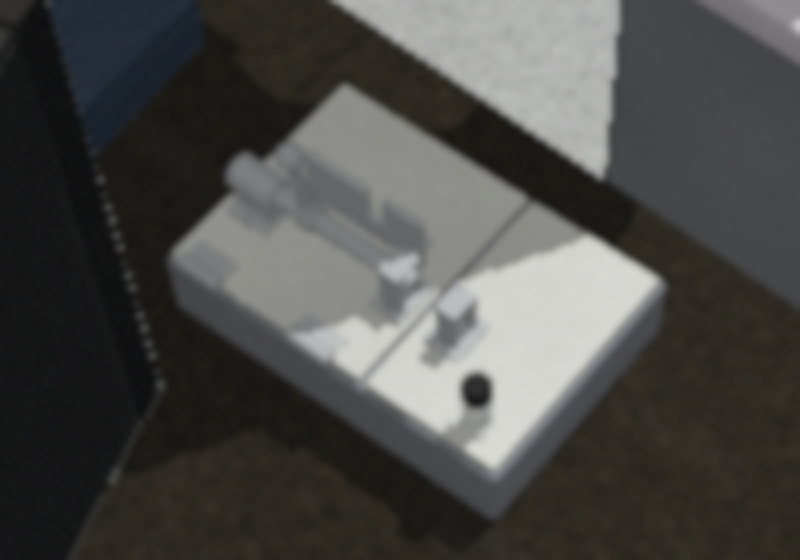

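The crops show the handle nearly upright and knob clear; the notch is visible in the gate plate (scene crop (392,290), side crop (385,215)). I'll measure the yaw and the notch.

```bash
python3 - <<'E'
from h import *
for n in ["scene","side"]:
    d=np.load(n+"_d.npy");r,c=np.nonzero(d>0);P=w2(n,c,r,d[r,c])
    m=(abs(P[:,2]-.06)<.004)&(P[:,0]>.37)&(P[:,0]<.565)&(P[:,1]>-.13)&(P[:,1]<.15)
    M=np.zeros(d.shape,np.uint8);M[r[m],c[m]]=1
    k,l,st,_=cv2.connectedComponentsWithStats(M);i=1+st[1:,4].argmax();mm=(l[r,c]==i);q=P[mm]
    print(n,len(q),cv2.minAreaRect((q[:,:2]*1000).astype(np.float32)))
    # gate front
    g=P[(P[:,2]>.072)&(P[:,2]<.101)&(P[:,0]>.464)&(P[:,0]<.482)&(P[:,1]>-.075)&(P[:,1]<.06)]
    z=g[(g[:,2]>.07)&(g[:,2]<.098)]
    f=np.polyfit(z[:,1],z[:,0],1);print("gate fit",len(z),f,np.degrees(np.arctan(-f[0])),"res",np.std(z[:,0]-np.polyval(f,z[:,1])))
    h=np.histogram(g[g[:,2]>.082][:,1],bins=np.arange(-.08,.062,.004));print([(round(b,3),int(a)) for a,b in zip(*h)])
    rod=P[(P[:,2]>.087)&(P[:,2]<.094)&(P[:,0]>.485)&(P[:,0]<.515)&(P[:,1]>-.03)&(P[:,1]<.05)]
    f=np.polyfit(rod[:,1],rod[:,0],1);print("rod",len(rod),f,np.degrees(np.arctan(-f[0])))
E
```

```text
scene 8309 ((474.5001220703125, 13.297378540039062), (157.59263610839844, 233.134521484375), 3.4122350215911865)
gate fit 644 [-0.04797791  0.47022325] 2.7468251421906795 res 0.0009564987181898077
[(np.float64(-0.08), 0), (np.float64(-0.076), 0), (np.float64(-0.072), 0), (np.float64(-0.068), 22), (np.float64(-0.064), 36), (np.float64(-0.06), 31), (np.float64(-0.056), 28), (np.float64(-0.052), 30), (np.float64(-0.048), 31), (np.float64(-0.044), 28), (np.float64(-0.04), 28), (np.float64(-0.036), 29), (np.float64(-0.032), 25), (np.float64(-0.028), 29), (np.float64(-0.024), 23), (np.float64(-0.02), 0), (np.float64(-0.016), 0), (np.float64(-0.012), 24), (np.float64(-0.008), 24), (np.float64(-0.004), 27), (np.float64(0.0), 27), (np.float64(0.004), 22), (np.float64(0.008), 29), (np.float64(0.012), 24), (np.float64(0.016), 13), (np.float64(0.02), 0), (np.float64(0.024), 0), (np.float64(0.028), 0), (np.float64(0.032), 0), (np.float64(0.036), 0), (np.float64(0.04), 0), (np.float64(0.044), 0), (np.float64(0.048), 0), (np.float64(0.052), 0), (np.float64(0.056), 0)]
rod 231 [-0.05945663  0.495149
[... 427 characters left out ...]
64(-0.048), 7), (np.float64(-0.044), 9), (np.float64(-0.04), 6), (np.float64(-0.036), 11), (np.float64(-0.032), 9), (np.float64(-0.028), 7), (np.float64(-0.024), 11), (np.float64(-0.02), 5), (np.float64(-0.016), 0), (np.float64(-0.012), 0), (np.float64(-0.008), 8), (np.float64(-0.004), 9), (np.float64(0.0), 9), (np.float64(0.004), 6), (np.float64(0.008), 8), (np.float64(0.012), 13), (np.float64(0.016), 11), (np.float64(0.02), 0), (np.float64(0.024), 0), (np.float64(0.028), 0), (np.float64(0.032), 0), (np.float64(0.036), 0), (np.float64(0.04), 0), (np.float64(0.044), 0), (np.float64(0.048), 0), (np.float64(0.052), 0), (np.float64(0.056), 0)]
rod 117 [-0.05693433  0.49773715] 3.258578982493802
```

>>> apply_moves(
  moves=[
    {"jaw": 0.5, "offset": [0, 0, -14], "rot": [0, 0, 7]},
    {"jaw": 0.5, "offset": [0, 0, -14], "rot": [0, 0, 7]},
    {"jaw": 0.5, "offset": [30, -40, 0], "rot": [0, 0, 0]},
    {"jaw": 0.5, "offset": [30, -40, 0], "rot": [0, 0, 0]},
    {"jaw": 0.5, "offset": [30, -40, 0], "rot": [0, 0, 0]},
  ],
)

```text
time_s: 1.23
eef_pos: [0.2515, -0.4246, 0.2207]
eef_rot: [0.0, 1.0, 0.025, 0.0]
wrist_force: [1.1, -0.1, -0.6]
opening: 0.502
grasp_force: 0.0
```

>>> apply_moves(
  moves=[
    {"jaw": 0.5, "offset": [30, -40, 0], "rot": [0, 0, 0]},
    {"jaw": 0.5, "offset": [30, -40, 0], "rot": [0, 0, 0]},
    {"jaw": 0.5, "offset": [30, -40, 0], "rot": [0, 0, 0]},
    {"jaw": 0.5, "offset": [30, -40, 0], "rot": [0, 0, 0]},
    {"jaw": 0.5, "offset": [30, -40, 0], "rot": [0, 0, 0]},
  ],
)

```text
time_s: 1.85
eef_pos: [0.3914, -0.2172, 0.221]
eef_rot: [0.0, 1.0, 0.025, 0.0]
wrist_force: [-0.1, -1.5, -0.2]
opening: 0.498
grasp_force: 0.0
```

>>> apply_moves(
  moves=[
    {"jaw": 0.5, "offset": [28, -40, 0], "rot": [0, 0, 0]},
    {"jaw": 0.5, "offset": [28, -40, 0], "rot": [0, 0, 0]},
    {"jaw": 0.5, "offset": [28, -40, 0], "rot": [0, 0, 0]},
    {"jaw": 0.5, "offset": [20, -25, 0], "rot": [0, 0, 0]},
    {"jaw": 0.5, "offset": [0, 0, 0], "rot": [0, 0, 0]},
  ],
)

```text
time_s: 2.48
eef_pos: [0.4879, -0.0668, 0.2207]
eef_rot: [-0.0, 1.0, 0.027, 0.0]
wrist_force: [0.2, 0.6, 0.7]
opening: 0.5
grasp_force: 0.0
```

```bash
cat >> h.py <<'E'
def wpts(n,region,depth,o):
    p=ctrl.camera_params(n);K=np.array(p["K"]);M=np.array(p["mount"])
    r,c=np.nonzero(region&(depth>0));d=depth[r,c]
    X=np.c_[(c-K[0,2])/K[0,0]*d,(r-K[1,2])/K[1,1]*d,d]
    w,x,y,z=o["eef_rot"];Rm=R.from_quat([x,y,z,w]).as_matrix()
    return (X@M[:3,:3].T+M[:3,3])@Rm.T+o["eef_pos"]
E
python3 - <<'E'
from h import *
o=ctrl.get_obs();im,d=ctrl.camera("wrist");cv2.imwrite("pics/wrist1.png",im[:,:,::-1])
print(o["eef_pos"],np.array(ctrl.camera_params("wrist")["mount"]).round(3).tolist())
P=wpts("wrist",d>0,d,o)
for t in ["knob","gate_zone"]:
    for r in ctrl.outline_of("wrist",t)[:2]:
        Q=wpts("wrist",r["region"],d,o);print(t,r["score"],r["position"],len(Q),np.round(np.percentile(Q,[2,50,98],axis=0),3).tolist() if len(Q) else "")
k=P[(P[:,2]>.138)&(P[:,2]<.17)&(P[:,0]>.47)&(P[:,0]<.54)&(P[:,1]>-.08)&(P[:,1]<0)]
print(len(k),np.round(np.percentile(k,[2,50,98],axis=0),4).tolist() if len(k) else "")
g=P[(P[:,2]>.094)&(P[:,2]<.106)&(P[:,0]>.46)&(P[:,0]<.49)&(P[:,1]>-.1)&(P[:,1]<.05)]
if len(g):
    print(len(g),np.percentile(g,[2,50,98],axis=0).round(4).tolist());h=np.histogram(g[:,1],bins=np.arange(-.08,.04,.003));print([(round(float(b),3),int(a)) for a,b in zip(*h)])
E
```

```text
[ 0.48788601 -0.06676273  0.22071364] [[0.001, -0.957, -0.289, 0.073], [1.0, 0.001, 0.002, -0.0], [-0.002, -0.289, 0.957, -0.181], [0.0, 0.0, 0.0, 1.0]]
knob 0.65 [287.7, 168.4] 275 [[0.502, -0.048, 0.096], [0.51, -0.042, 0.15], [0.516, -0.035, 0.153]]
gate_zone 0.73 [248.4, 169.6] 24920 [[0.404, -0.1, 0.053], [0.491, 0.011, 0.059], [0.554, 0.12, 0.094]]
273 [[0.5024, -0.0481, 0.1453], [0.51, -0.0416, 0.1505], [0.5164, -0.034, 0.1533]]
401 [[0.4712, -0.0636, 0.0943], [0.4757, -0.028, 0.099], [0.4791, 0.0157, 0.1007]]
[(-0.08, 0), (-0.077, 0), (-0.074, 0), (-0.071, 0), (-0.068, 0), (-0.065, 16), (-0.062, 15), (-0.059, 16), (-0.056, 16), (-0.053, 17), (-0.05, 17), (-0.047, 15), (-0.044, 16), (-0.041, 16), (-0.038, 17), (-0.035, 17), (-0.032, 17), (-0.029, 17), (-0.026, 17), (-0.023, 12), (-0.02, 0), (-0.017, 0), (-0.014, 0), (-0.011, 14), (-0.008, 17), (-0.005, 16), (-0.002, 18), (0.001, 17), (0.004, 18), (0.007, 17), (0.01, 18), (0.013, 18), (0.016, 6), (0.019, 1), (0.022, 0), (0.025, 0), (0.028, 0), (0.031, 0), (0.034, 0)]
```

View pics/wrist1.png

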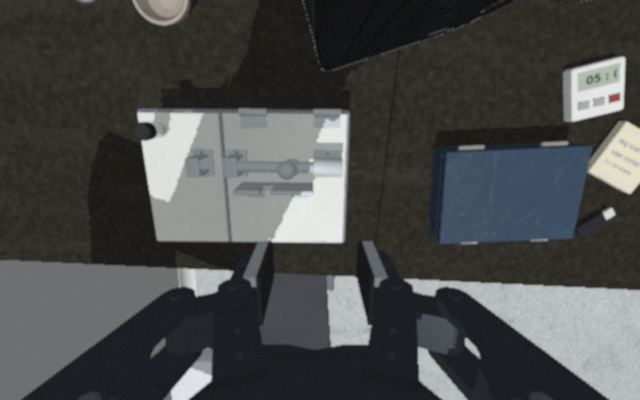

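Wrist view: knob at (289,169), gate strip with its notch near (267,189); notch ≈ 27 mm of travel, handle angle ≈ -0.15. Approach the knob.

>>> apply_moves(
  moves=[
    {"jaw": 0.5, "offset": [21, -25, 0], "rot": [0, 0, 0]},
    {"jaw": 0.5, "offset": [0, 0, 25], "rot": [0, 0, 0]},
    {"jaw": 0.5, "offset": [0, 0, 30], "rot": [0, 0, 0]},
    {"jaw": 0.5, "offset": [0, 0, 25], "rot": [0, 0, 0]},
    {"jaw": 0.5, "offset": [0, 0, 15], "rot": [0, 0, 0]},
  ],
)

```text
time_s: 3.25
eef_pos: [0.5059, -0.0434, 0.1245]
eef_rot: [-0.0, 1.0, 0.024, -0.001]
wrist_force: [0.3, -0.6, -0.3]
opening: 0.502
grasp_force: 0.0
```

>>> apply_moves(
  moves=[
    {"jaw": 0.3, "offset": [0, 0, 0], "rot": [0, 0, 0]},
    {"jaw": 0.2, "offset": [0, 0, 0], "rot": [0, 0, 0]},
    {"jaw": 0.1, "offset": [0, 0, 0], "rot": [0, 0, 0]},
    {"jaw": 0.1, "offset": [0, 0, 0], "rot": [0, 0, 0]},
    {"jaw": 0.1, "offset": [0, 0, 0], "rot": [0, 0, 0]},
  ],
)

```text
time_s: 3.88
eef_pos: [0.5071, -0.0424, 0.126]
eef_rot: [0.0, 1.0, 0.025, 0.0]
wrist_force: [0.8, 1.0, -0.1]
opening: 0.099
grasp_force: 0.0
```

```bash
python3 - <<'E'
from h import *
ims=[]
for n,c in [("scene",(350,265)),("side",(275,115))]:
    im,d=ctrl.camera(n);cr=im[max(c[1]-75,0):c[1]+75,c[0]-100:c[0]+100,::-1];ims.append(cv2.resize(cr,(400,300),interpolation=cv2.INTER_CUBIC))
im,d=ctrl.camera("wrist");ims.append(cv2.resize(im[100:350,200:440,::-1],(400,300)))
for t in ["knob"]:
    for r in ctrl.outline_of("wrist",t)[:1]:
        Q=wpts("wrist",r["region"],d,ctrl.get_obs());print(r["score"],r["position"],len(Q),np.percentile(Q,[2,50,98],axis=0).round(3).tolist())
ims.append(cv2.resize(im[:,:,::-1],(400,300)))
cv2.imwrite("pics/miss.png",np.vstack([np.hstack(ims[:2]),np.hstack(ims[2:])]))
E
```

```text
0.81 [315.4, 232.5] 688 [[0.502, -0.047, 0.094], [0.51, -0.041, 0.149], [0.516, -0.034, 0.153]]
```

View pics/miss.png

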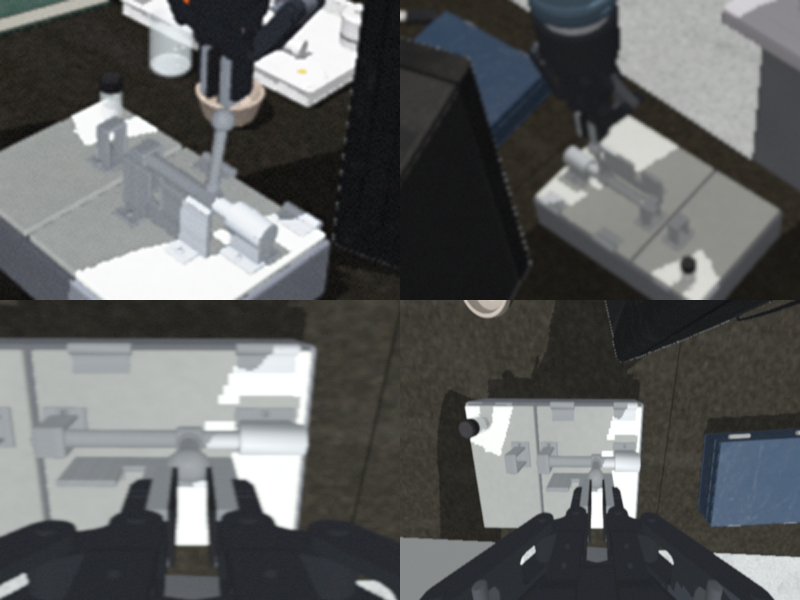

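```bash
python3 - <<'E'
from h import *
o=ctrl.get_obs();print(o["eef_pos"],o["eef_rot"],o["opening"])
p=ctrl.camera_params("wrist");K=np.array(p["K"]);M=np.linalg.inv(np.array(p["mount"]))
for P in [(0,0,0),(0,0,-.019),(0,.004,0)]:
    c=M[:3,:3]@P+M[:3,3];print(P,(K@c/c[2])[:2])
im,d=ctrl.camera("wrist");D=wpts("wrist",d>-1,np.where(d>0,d,1e-3),o).reshape(400,640,3)
for r in range(210,300,8): print(r,[(c,np.round(D[r,c]-o["eef_pos"],3).tolist()) for c in (306,315,325)])
print("scene proj TCP,grasp",proj("scene",o["eef_pos"]),proj("scene",o["eef_pos"]+[0,0,.019]))
im,ds=ctrl.camera("scene");Q=pts("scene",ds>0,ds);q=Q[(Q[:,2]>.13)&(Q[:,2]<.24)&(abs(Q[:,0]-.507)<.04)&(abs(Q[:,1]+.042)<.04)]
for a in np.arange(.13,.24,.01):
    k=q[(q[:,2]>=a)&(q[:,2]<a+.01)]
    if len(k):print(round(a,2),len(k),np.percentile(k[:,:2],[5,50,95],axis=0).round(3).tolist())
E
```

```text
[ 0.50692596 -0.04237452  0.1257401 ] [1.21066128e-05 9.99680699e-01 2.52685458e-02 3.24113105e-05] 0.1002056564176483
(0, 0, 0) [314.75275986 227.19323563]
(0, 0, -0.019) [314.7991684  239.57522188]
(0, 0.004, 0) [321.00732265 227.1973585 ]
210 [(306, [-0.001, 0.006, -0.036]), (315, [-0.001, -0.0, -0.037]), (325, [-0.001, -0.008, -0.039])]
218 [(306, [-0.005, 0.006, -0.029]), (315, [0.0, -0.0, -0.016]), (325, [-0.007, -0.008, -0.036])]
226 [(306, [0.009, 0.005, 0.02]), (315, [0.009, 0.0, 0.021]), (325, [-0.025, -0.01, -0.067])]
234 [(306, [0.006, 0.005, 0.025]), (315, [0.007, 0.0, 0.026]), (325, [0.005, -0.006, 0.022])]
242 [(306, [0.008, 0.005, 0.041]), (315, [0.002, 0.0, 0.027]), (325, [0.011, -0.004, 0.046])]
250 [(306, [0.005, 0.005, 0.042]), (315, [-0.004, -0.0, 0.024]), (325, [0.011, -0.004, 0.055])]
258 [(306, [0.001, 0.004, 0.044]), (315, [-0.057, -0.003, -0.066]), (325, [0.011, -0.004, 0.063])]
266 [(306, [-0.003, 0.004, 0.045]), (315, [-0.064, -0.004, -0.066]), (325, [0.012, -0.003, 0.07])]
274 [(306, [-0.007, 0.004, 0.046]), (315, [-0.073, -0.004, -0.066]), (325, [0.009, 
[... 349 characters left out ...]
7 262.45140861] [361.58815059 250.64883359]
0.13 36 [[0.501, -0.045], [0.503, -0.043], [0.507, -0.039]]
0.14 69 [[0.5, -0.048], [0.503, -0.045], [0.51, -0.038]]
0.15 44 [[0.502, -0.045], [0.506, -0.042], [0.511, -0.037]]
0.16 55 [[0.495, -0.053], [0.499, -0.046], [0.508, -0.033]]
0.17 161 [[0.494, -0.06], [0.499, -0.05], [0.51, -0.027]]
0.18 191 [[0.494, -0.06], [0.499, -0.052], [0.512, -0.031]]
0.19 189 [[0.494, -0.06], [0.499, -0.051], [0.51, -0.027]]
0.2 170 [[0.493, -0.061], [0.497, -0.037], [0.505, -0.025]]
0.21 423 [[0.492, -0.078], [0.496, -0.051], [0.515, -0.011]]
0.22 287 [[0.491, -0.079], [0.495, -0.054], [0.516, -0.007]]
0.23 363 [[0.488, -0.062], [0.495, -0.051], [0.519, -0.003]]
```

The jaw closed on air: both cameras' depths put the real fingertips near z ≈ 0.163, some 37 mm above the reported TCP; knob position is confirmed. Reopen and descend half of that, then check.

>>> apply_moves(
  moves=[
    {"jaw": 0.45, "offset": [0, 0, 0], "rot": [0, 0, 0]},
    {"jaw": 0.45, "offset": [0, 0, 0], "rot": [0, 0, 0]},
    {"jaw": 0.45, "offset": [1, 0, 0], "rot": [0, 0, 0]},
    {"jaw": 0.45, "offset": [0, 0, 10], "rot": [0, 0, 0]},
    {"jaw": 0.45, "offset": [0, 0, 8], "rot": [0, 0, 0]},
  ],
)

```text
time_s: 4.8
eef_pos: [0.5075, -0.0422, 0.1067]
eef_rot: [-0.0, 1.0, 0.025, -0.0]
wrist_force: [0.4, 0.4, 0.2]
opening: 0.448
grasp_force: 0.0
```

```bash
cat > tips.py <<'E'
from h import *
o=ctrl.get_obs();e=np.array(o["eef_pos"]);print(e,o["opening"],o["wrist_force"].round(1) if hasattr(o["wrist_force"],'round') else o["wrist_force"])
ims=[]
for n,c in [("scene",(360,250)),("side",(275,100))]:
    im,d=ctrl.camera(n);cr=im[c[1]-60:c[1]+60,c[0]-80:c[0]+80,::-1];ims.append(cv2.resize(cr,(400,300),interpolation=cv2.INTER_CUBIC))
    Q=pts(n,d>0,d);q=Q[(Q[:,2]>.1)&(Q[:,2]<.22)&(abs(Q[:,0]-e[0])<.04)&(abs(Q[:,1]-e[1])<.06)]
    for a in np.arange(.1,.22,.01):
        k=q[(q[:,2]>=a)&(q[:,2]<a+.01)]
        if len(k):print(n,round(a,2),len(k),np.percentile(k[:,:2],[2,50,98],axis=0).round(3).tolist())
cv2.imwrite("pics/tips.png",np.hstack(ims))
E
python3 tips.py
```

```text
[ 0.5075419  -0.04224991  0.10674717] 0.44794023053421994 [0.4 0.4 0.2]
scene 0.1 86 [[0.47, -0.06], [0.475, -0.041], [0.503, 0.01]]
scene 0.11 40 [[0.498, -0.045], [0.501, -0.043], [0.505, -0.039]]
scene 0.12 41 [[0.5, -0.046], [0.502, -0.043], [0.506, -0.039]]
scene 0.13 34 [[0.501, -0.045], [0.503, -0.043], [0.508, -0.039]]
scene 0.14 102 [[0.496, -0.068], [0.503, -0.044], [0.513, -0.021]]
scene 0.15 231 [[0.494, -0.074], [0.502, -0.04], [0.515, -0.012]]
scene 0.16 219 [[0.494, -0.075], [0.501, -0.062], [0.515, -0.01]]
scene 0.17 226 [[0.494, -0.075], [0.501, -0.062], [0.516, -0.01]]
scene 0.18 182 [[0.493, -0.076], [0.501, -0.022], [0.516, -0.014]]
scene 0.19 388 [[0.491, -0.093], [0.498, -0.062], [0.517, 0.006]]
scene 0.2 407 [[0.492, -0.096], [0.497, -0.066], [0.519, 0.012]]
scene 0.21 537 [[0.488, -0.1], [0.497, -0.065], [0.521, 0.012]]
side 0.1 37 [[0.47, -0.039], [0.474, -0.02], [0.505, 0.016]]
side 0.11 11 [[0.501, -0.041], [0.505, -0.038], [0.507, -0.036]]
side 0.12 8 [[0.502, -0.041], [0.506, -0.037], [0.508, -0.036]]
side 0.13 5 [[0.505, -0.039], [0.508, -0.036], [0.509, -0.036]]
side 0.14 30 [[0.499, -0.062], [0.511, -0.037], [0.515, -0.015]]
side 0.15 74 [[0.498, -0.066], [0.51, -0.041], [0.518, -0.009]]
side 0.16 65 [[0.496, -0.072], [0.511, -0.06], [0.518, -0.008]]
side 0.17 52 [[0.497, -0.065], [0.512, -0.06], [0.518, -0.007]]
side 0.18 55 [[0.499, -0.067], [0.512, -0.061], [0.519, -0.009]]
side 0.19 115 [[0.495, -0.089], [0.514, -0.018], [0.52, 0.01]]
side 0.2 94 [[0.494, -0.093], [0.515, -0.014], [0.521, 0.013]]
side 0.21 149 [[0.494, -0.097], [0.515, -0.017], [0.524, 0.016]]
```

View pics/tips.png

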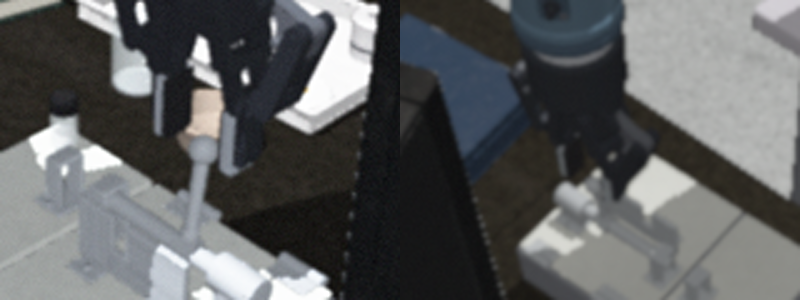

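Fingertips (left crop (170,130),(235,170)) now flank the knob at (203,150) with only their ends. Descend 16 mm more and close.

>>> apply_moves(
  moves=[
    {"jaw": 0.45, "offset": [0, 0, 8], "rot": [0, 0, 0]},
    {"jaw": 0.45, "offset": [0, -1, 8], "rot": [0, 0, 0]},
    {"jaw": 0.3, "offset": [0, 0, 0], "rot": [0, 0, 0]},
    {"jaw": 0.2, "offset": [0, 0, 0], "rot": [0, 0, 0]},
    {"jaw": 0.1, "offset": [0, 0, 0], "rot": [0, 0, 0]},
  ],
)

```text
time_s: 5.52
eef_pos: [0.508, -0.0412, 0.092]
eef_rot: [-0.0, 1.0, 0.025, 0.0]
wrist_force: [0.1, 1.1, 0.7]
opening: 0.145
grasp_force: 58.4
```

>>> apply_moves(
  moves=[
    {"jaw": 0.05, "offset": [0, 0, 0], "rot": [0, 0, 0]},
    {"jaw": 0.05, "offset": [0, 0, 0], "rot": [0, 0, 0]},
    {"jaw": 0.05, "offset": [0, 0, 0], "rot": [0, 0, 0]},
    {"jaw": 0.05, "offset": [0, 0, 0], "rot": [0, 0, 0]},
    {"jaw": 0.05, "offset": [0, 0, 0], "rot": [0, 0, 0]},
  ],
)

```text
time_s: 6.15
eef_pos: [0.5081, -0.0413, 0.092]
eef_rot: [-0.0, 1.0, 0.025, 0.0]
wrist_force: [-0.6, 4.3, 3.1]
opening: 0.139
grasp_force: 58.6
```

>>> apply_moves(
  moves=[
    {"jaw": 0.05, "offset": [0, -6, 0], "rot": [0, 0, 0]},
    {"jaw": 0.05, "offset": [0, -7, 0], "rot": [0, 0, 0]},
    {"jaw": 0.05, "offset": [0, -7, 0], "rot": [0, 0, 0]},
    {"jaw": 0.05, "offset": [0, -7, 0], "rot": [0, 0, 0]},
    {"jaw": 0.05, "offset": [0, 0, 0], "rot": [0, 0, 0]},
  ],
)

```text
time_s: 6.78
eef_pos: [0.507, -0.0156, 0.092]
eef_rot: [0.001, 1.0, 0.025, 0.001]
wrist_force: [0.8, -7.0, 1.4]
opening: 0.144
grasp_force: 58.6
```

```bash
python3 - <<'E'
from h import *
for n in ("scene","side"):
    im,d=ctrl.camera(n);Q=pts(n,d>0,d)
    for a in (.105,.115,.125):
        k=Q[(Q[:,2]>a)&(Q[:,2]<a+.01)&(Q[:,0]>.485)&(Q[:,0]<.52)&(abs(Q[:,1])<.07)]
        print(n,a,len(k),np.median(k,axis=0).round(4))
    g=Q[(Q[:,2]>.082)&(Q[:,2]<.1)&(Q[:,0]>.464)&(Q[:,0]<.482)&(Q[:,1]>-.03)&(Q[:,1]<.0)]
    s=np.sort(g[:,1]);i=np.diff(s).argmax();print("notch",s[i],s[i+1],g[:,0].mean())
o=ctrl.get_obs();print(o["eef_pos"],o["wrist_force"])
E
```

```text
scene 0.105 34 [ 0.4991 -0.0176  0.1096]
scene 0.115 40 [ 0.5001 -0.0173  0.1205]
scene 0.125 48 [ 0.5005 -0.0142  0.1324]
notch -0.019833698081555884 -0.010154122135772159 0.4711674362000552
side 0.105 9 [ 0.5029 -0.012   0.1086]
side 0.115 0 [nan nan nan]
side 0.125 6 [ 0.5124 -0.021   0.133 ]
notch -0.018334697728898508 -0.008702349300859391 0.47438098414641877
[ 0.50702133 -0.01580689  0.09197251] [ 0.6121918  -5.79612025  1.2266646 ]
  return _methods._mean(a, axis=axis, dtype=dtype,
  ret = um.true_divide(
```

>>> apply_moves(
  moves=[
    {"jaw": 0.05, "offset": [0, -2, 0], "rot": [0, 0, 0]},
    {"jaw": 0.05, "offset": [-9.3, 0, -0.7], "rot": [0, 0, 0]},
    {"jaw": 0.05, "offset": [-12.3, 0, 1.2], "rot": [0, 0, 0]},
    {"jaw": 0.05, "offset": [-11.8, 0, 3.7], "rot": [0, 0, 0]},
    {"jaw": 0.05, "offset": [0, 0, 0], "rot": [0, 0, 0]},
  ],
)

```text
time_s: 7.5
eef_pos: [0.4729, -0.0148, 0.088]
eef_rot: [0.001, 1.0, 0.025, 0.0]
wrist_force: [0.1, 0.2, 0.7]
opening: 0.052
grasp_force: 0.0
```

>>> apply_moves(
  moves=[
    {"jaw": 0.05, "offset": [-5.5, 0, 2.7], "rot": [0, 0, 0]},
    {"jaw": 0.05, "offset": [-5.4, 0, 3.2], "rot": [0, 0, 0]},
    {"jaw": 0.05, "offset": [0, 0, 0], "rot": [0, 0, 0]},
    {"jaw": 0.05, "offset": [0, 0, 0], "rot": [0, 0, 0]},
    {"jaw": 0.05, "offset": [0, 0, 0], "rot": [0, 0, 0]},
  ],
)

```text
time_s: 8.12
eef_pos: [0.4623, -0.0146, 0.0816]
eef_rot: [0.0, 1.0, 0.025, 0.0]
wrist_force: [0.6, -0.7, -0.5]
opening: 0.049
grasp_force: 0.0
```

```bash
python3 - <<'E'
from h import *
o=ctrl.get_obs();print(o["eef_pos"],o["wrist_force"])
ims=[]
for n,c in [("scene",(345,265)),("side",(290,125))]:
    im,d=ctrl.camera(n);ims.append(cv2.resize(im[c[1]-50:c[1]+50,c[0]-50:c[0]+50,::-1],(400,400),interpolation=cv2.INTER_CUBIC))
cv2.imwrite("pics/swing.png",np.hstack(ims))
E
```

```text
[ 0.46233581 -0.01464531  0.08164604] [ 0.59528618 -0.68985873 -0.45894173]
```

View pics/swing.png

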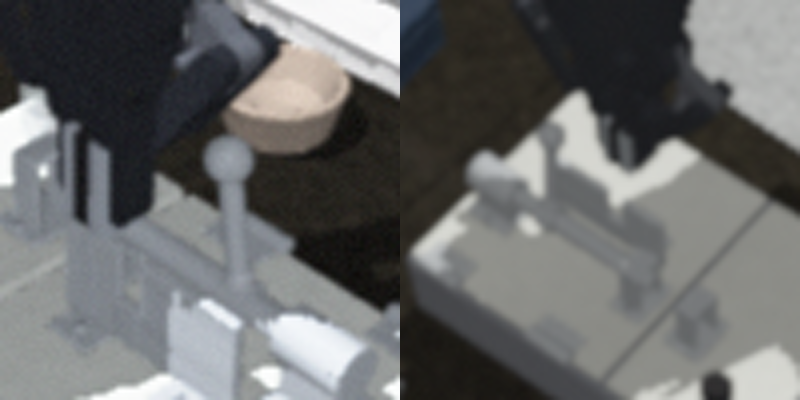

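The left crop shows the fingers (110,180) shut on nothing and the handle (230,160) upright: the knob slipped out, bolt sprung back. Measure the true fingertip position and the knob anew.

```bash
python3 - <<'E'
from h import *
o=ctrl.get_obs();e=np.array(o["eef_pos"])
for n in ("scene","side"):
    im,d=ctrl.camera(n);Q=pts(n,d>0,d)
    q=Q[(Q[:,2]>.103)&(Q[:,2]<.18)&(abs(Q[:,0]-e[0])<.025)&(abs(Q[:,1]-e[1])<.025)]
    for a in np.arange(.103,.16,.005):
        k=q[(q[:,2]>=a)&(q[:,2]<a+.005)]
        if len(k):print(n,"finger",round(a-e[2],3),len(k),(np.percentile(k[:,:2],[5,95],axis=0)-e[:2]).round(3).tolist())
    for r in ctrl.outline_of(n,"knob")[:1]: print(n,r["score"],r["position"])
    k=Q[(Q[:,2]>.104)&(Q[:,2]<.17)&(Q[:,0]>.488)&(Q[:,0]<.53)&(Q[:,1]>-.07)&(Q[:,1]<-.025)]
    for a,b in ((.105,.12),(.12,.135),(.14,.17)):
        s=k[(k[:,2]>a)&(k[:,2]<b)];print(n,a,len(s),np.median(s,axis=0).round(4),np.percentile(s,[3,97],axis=0).round(3).tolist())
im,d=ctrl.camera("wrist");P=wpts("wrist",d>0,d,o)
k=P[(P[:,2]>.138)&(P[:,2]<.17)&(P[:,0]>.487)&(P[:,0]<.53)&(P[:,1]>-.07)&(P[:,1]<-.02)]
print("wrist knob",len(k),np.percentile(k,[2,50,98],axis=0).round(4).tolist())
E
```

```text
scene finger 0.036 15 [[-0.011, -0.009], [0.002, 0.005]]
scene finger 0.041 42 [[-0.012, -0.013], [-0.003, 0.008]]
scene finger 0.046 67 [[-0.013, -0.015], [0.005, 0.012]]
scene finger 0.051 78 [[-0.012, -0.015], [0.005, 0.013]]
scene finger 0.056 72 [[-0.012, -0.016], [0.004, 0.014]]
scene finger 0.061 89 [[-0.012, -0.016], [0.006, 0.014]]
scene finger 0.066 79 [[-0.012, -0.022], [0.023, 0.014]]
scene finger 0.071 60 [[-0.012, -0.015], [-0.006, 0.009]]
scene finger 0.076 46 [[-0.014, -0.016], [-0.006, 0.012]]
scene 0.105 51 [ 0.4924 -0.0436  0.1129] [[0.49, -0.046, 0.106], [0.497, -0.04, 0.12]]
scene 0.12 50 [ 0.49   -0.0436  0.1281] [[0.488, -0.045, 0.12], [0.495, -0.04, 0.134]]
scene 0.14 42 [ 0.491  -0.046   0.1505] [[0.489, -0.049, 0.143], [0.495, -0.038, 0.154]]
side finger 0.021 2 [[0.011, -0.021], [0.015, -0.005]]
side finger 0.036 3 [[0.003, -0.001], [0.006, 0.01]]
side finger 0.041 11 [[0.004, -0.005], [0.01, 0.013]]
side finger 0.046 22 [[-0.006, -0.006], [0.01, 0.015]]
side finger 0.051 21 [[0.003, -0.007], [0.009, 0.016]]
side finger 0.056 18 [[-0.002, -0.015], [0.01, 0.016]]
side finger 0.061 18 [[0.001, -0.007], [0.01, 0.017]]
side finger 0.066 26 [[0.002, -0.023], [0.024, 0.017]]
side finger 0.071 17 [[0.003, -0.007], [0.01, 0.016]]
side finger 0.076 13 [[0.003, -0.005], [0.011, 0.017]]
side 0.6 [277.6, 111.9]
side 0.105 22 [ 0.4975 -0.039   0.1118] [[0.494, -0.043, 0.105], [0.5, -0.036, 0.119]]
side 0.12 18 [ 0.4956 -0.0385  0.1277] [[0.491, -0.043, 0.123], [0.498, -0.036, 0.134]]
side 0.14 38 [ 0.4929 -0.0386  0.1502] [[0.488, -0.046, 0.143], [0.497, -0.033, 0.154]]
wrist knob 1125 [[0.4876, -0.0477, 0.1443], [0.4939, -0.0401, 0.1507], [0.4991, -0.0341, 0.1535]]
```

>>> apply_moves(
  moves=[
    {"jaw": 0.3, "offset": [0, 0, -25], "rot": [0, 0, 0]},
    {"jaw": 0.45, "offset": [0, 0, -26], "rot": [0, 0, 0]},
    {"jaw": 0.45, "offset": [29.5, 28, 0], "rot": [0, 0, 0]},
    {"jaw": 0.45, "offset": [0, 0, 0], "rot": [0, 0, 0]},
    {"jaw": 0.45, "offset": [0, 0, 15], "rot": [0, 0, 0]},
  ],
)

```text
time_s: 9.1
eef_pos: [0.4934, -0.0412, 0.1176]
eef_rot: [0.0, 1.0, 0.025, 0.001]
wrist_force: [-1.0, -0.1, -0.4]
opening: 0.447
grasp_force: 0.0
```

>>> apply_moves(
  moves=[
    {"jaw": 0.45, "offset": [0, 0, 12], "rot": [0, 0, 0]},
    {"jaw": 0.45, "offset": [0, 0, 12], "rot": [0, 0, 0]},
    {"jaw": 0.45, "offset": [0, 0, 6], "rot": [0, 0, 0]},
    {"jaw": 0.45, "offset": [0, 0, 4], "rot": [0, 0, 0]},
    {"jaw": 0.45, "offset": [0, 0, 0], "rot": [0, 0, 0]},
  ],
)

```text
time_s: 9.72
eef_pos: [0.493, -0.0411, 0.0835]
eef_rot: [-0.0, 1.0, 0.025, -0.0]
wrist_force: [0.1, 0.6, 0.4]
opening: 0.45
grasp_force: 0.0
```

>>> apply_moves(
  moves=[
    {"jaw": 0.3, "offset": [0, 0, 0], "rot": [0, 0, 0]},
    {"jaw": 0.2, "offset": [0, 0, 0], "rot": [0, 0, 0]},
    {"jaw": 0.1, "offset": [0, 0, 0], "rot": [0, 0, 0]},
    {"jaw": 0.05, "offset": [0, 0, 0], "rot": [0, 0, 0]},
    {"jaw": 0.05, "offset": [0, 0, 0], "rot": [0, 0, 0]},
  ],
)

```text
time_s: 10.35
eef_pos: [0.4935, -0.0416, 0.0841]
eef_rot: [0.0, 1.0, 0.025, 0.0]
wrist_force: [-0.7, -3.4, 4.6]
opening: 0.144
grasp_force: 58.5
```

>>> apply_moves(
  moves=[
    {"jaw": 0, "offset": [0, -6, 0], "rot": [0, 0, 0]},
    {"jaw": 0, "offset": [0, -8, 0], "rot": [0, 0, 0]},
    {"jaw": 0, "offset": [0, -8, 0], "rot": [0, 0, 0]},
    {"jaw": 0, "offset": [0, -7, 0], "rot": [0, 0, 0]},
    {"jaw": 0, "offset": [0, 0, 0], "rot": [0, 0, 0]},
  ],
)

```text
time_s: 10.98
eef_pos: [0.4922, -0.013, 0.0842]
eef_rot: [0.001, 1.0, 0.025, 0.001]
wrist_force: [-0.5, -6.9, 3.6]
opening: 0.143
grasp_force: 58.6
```

>>> apply_moves(
  moves=[
    {"jaw": 0, "offset": [-3, 0, 0.4], "rot": [0, 0, 0]},
    {"jaw": 0, "offset": [-3, 0, 0.6], "rot": [0, 0, 0]},
    {"jaw": 0, "offset": [-3, 0, 0.7], "rot": [0, 0, 0]},
    {"jaw": 0, "offset": [0, 0, 0], "rot": [0, 0, 0]},
    {"jaw": 0, "offset": [0, 0, 0], "rot": [0, 0, 0]},
  ],
)

```text
time_s: 11.6
eef_pos: [0.484, -0.0139, 0.0825]
eef_rot: [0.001, 1.0, 0.025, 0.001]
wrist_force: [2.3, -5.6, 1.2]
opening: 0.145
grasp_force: 58.4
```

```bash
cat > shank.py <<'E'
from h import *
o=ctrl.get_obs();e=np.array(o["eef_pos"])
for n in ("scene","side"):
    im,d=ctrl.camera(n);Q=pts(n,d>0,d);out=[]
    for a in (.1035,.109,.114,.119,.124,.129):
        k=Q[(Q[:,2]>a)&(Q[:,2]<a+.005)&(Q[:,0]>.44)&(Q[:,0]<.52)&(abs(Q[:,1]-e[1])<.012)]
        if len(k):out.append([len(k)]+np.median(k,axis=0).round(4).tolist())
    print(n,out)
    g=Q[(Q[:,2]>.082)&(Q[:,2]<.1)&(Q[:,0]>.464)&(Q[:,0]<.482)&(Q[:,1]>-.03)&(Q[:,1]<.0)]
    s=np.sort(g[:,1]);i=np.diff(s).argmax();print("notch",s[i].round(4),s[i+1].round(4))
E
python3 shank.py
```

```text
scene [[14, 0.4896, -0.0157, 0.1058], [5, 0.4902, -0.0164, 0.1095], [21, 0.4777, -0.0076, 0.1219], [43, 0.4749, -0.007, 0.1265], [37, 0.4733, -0.0071, 0.1313]]
notch -0.02 -0.0105
side [[9, 0.4932, -0.0099, 0.1074], [5, 0.491, -0.0114, 0.1112], [6, 0.491, -0.0117, 0.1155], [5, 0.4894, -0.0121, 0.1228], [12, 0.4911, -0.0189, 0.1273], [12, 0.4891, -0.0186, 0.132]]
notch -0.0199 -0.0096
```

>>> apply_moves(
  moves=[
    {"jaw": 0, "offset": [-4.9, 0.6, 1.4], "rot": [0, 0, 0]},
    {"jaw": 0, "offset": [-4.9, 0, 1.8], "rot": [0, 0, 0]},
    {"jaw": 0, "offset": [-3, 0, 1.5], "rot": [0, 0, 0]},
    {"jaw": 0, "offset": [0, 0, 0], "rot": [0, 0, 0]},
    {"jaw": 0, "offset": [0, 0, 0], "rot": [0, 0, 0]},
  ],
)

```text
time_s: 12.32
eef_pos: [0.4703, -0.0153, 0.0788]
eef_rot: [0.001, 1.0, 0.025, 0.0]
wrist_force: [-6.5, -6.5, 14.0]
opening: 0.152
grasp_force: 60.1
```

```bash
python3 shank.py
```

```text
scene [[12, 0.4875, -0.0173, 0.1051], [10, 0.4671, -0.0082, 0.1179], [33, 0.4598, -0.0083, 0.122], [43, 0.4596, -0.0086, 0.1265], [39, 0.4598, -0.0087, 0.1314]]
notch -0.0208 -0.0103
side [[9, 0.4902, -0.0116, 0.1066], [8, 0.4882, -0.0114, 0.1125], [7, 0.4852, -0.0125, 0.1164], [14, 0.4821, -0.0129, 0.1216], [13, 0.481, -0.0127, 0.1271], [17, 0.4798, -0.0144, 0.1313]]
notch -0.0199 -0.0087
```

>>> apply_moves(
  moves=[
    {"jaw": 0, "offset": [0, 0, -0.7], "rot": [0, 0, 0]},
    {"jaw": 0, "offset": [0, 0, -0.7], "rot": [0, 0, 0]},
    {"jaw": 0, "offset": [0, 0, 0], "rot": [0, 0, 0]},
    {"jaw": 0, "offset": [0, 0, 0], "rot": [0, 0, 0]},
    {"jaw": 0, "offset": [0, 0, 0], "rot": [0, 0, 0]},
  ],
)

```text
time_s: 13.05
eef_pos: [0.4703, -0.0151, 0.0791]
eef_rot: [0.001, 1.0, 0.025, 0.0]
wrist_force: [-0.2, -7.7, 4.1]
opening: 0.148
grasp_force: 59.2
```

>>> apply_moves(
  moves=[
    {"jaw": 0, "offset": [-2.8, 0, 1.1], "rot": [0, 0, 0]},
    {"jaw": 0, "offset": [-2.8, 0, 1.3], "rot": [0, 0, 0]},
    {"jaw": 0, "offset": [0, 0, 0], "rot": [0, 0, 0]},
    {"jaw": 0, "offset": [0, 0, 0], "rot": [0, 0, 0]},
    {"jaw": 0, "offset": [0, 0, 0], "rot": [0, 0, 0]},
  ],
)

```text
time_s: 13.68
eef_pos: [0.4655, -0.0154, 0.0765]
eef_rot: [0.001, 1.0, 0.025, 0.001]
wrist_force: [3.5, -6.3, -1.5]
opening: 0.146
grasp_force: 59.1
```

>>> apply_moves(
  moves=[
    {"jaw": 0, "offset": [-2.7, 0, 1.7], "rot": [0, 0, 0]},
    {"jaw": 0, "offset": [-2.6, 0, 1.8], "rot": [0, 0, 0]},
    {"jaw": 0, "offset": [-2.5, 0, 1.8], "rot": [0, 0, 0]},
    {"jaw": 0, "offset": [0, 0, 0], "rot": [0, 0, 0]},
    {"jaw": 0, "offset": [0, 0, 0], "rot": [0, 0, 0]},
  ],
)

```text
time_s: 14.3
eef_pos: [0.4567, -0.0157, 0.0714]
eef_rot: [0.001, 1.0, 0.025, 0.0]
wrist_force: [-6.6, -8.0, 9.2]
opening: 0.145
grasp_force: 60.1
```

```bash
python3 shank.py
```

```text
scene [[11, 0.4831, -0.0176, 0.1052], [34, 0.4512, -0.0089, 0.1118], [40, 0.4469, -0.0088, 0.1161], [38, 0.4464, -0.0088, 0.1213], [42, 0.4467, -0.0088, 0.1261], [43, 0.4463, -0.0087, 0.1314]]
notch -0.0206 -0.0105
side [[9, 0.4833, -0.0129, 0.1048], [12, 0.4805, -0.013, 0.1107], [14, 0.4765, -0.0118, 0.1176], [16, 0.4713, -0.0127, 0.1218], [18, 0.4683, -0.0143, 0.1269], [10, 0.4668, -0.0134, 0.1324]]
notch -0.0197 -0.0077
```

>>> apply_moves(
  moves=[
    {"jaw": 0, "offset": [-2.8, 0, 1.5], "rot": [0, 0, 0]},
    {"jaw": 0, "offset": [-2.7, 0, 1.6], "rot": [0, 0, 0]},
    {"jaw": 0, "offset": [0, 0, 0], "rot": [0, 0, 0]},
    {"jaw": 0, "offset": [0, 0, 0], "rot": [0, 0, 0]},
    {"jaw": 0, "offset": [0, 0, 0], "rot": [0, 0, 0]},
  ],
)

```text
time_s: 15.02
eef_pos: [0.4504, -0.0159, 0.0683]
eef_rot: [0.001, 1.0, 0.025, -0.001]
wrist_force: [-5.7, -7.6, 8.9]
opening: 0.143
grasp_force: 61.4
```

>>> apply_moves(
  moves=[
    {"jaw": 0, "offset": [-2.6, 0, 1.7], "rot": [0, 0, 0]},
    {"jaw": 0, "offset": [-2.5, 0, 1.8], "rot": [0, 0, 0]},
    {"jaw": 0, "offset": [0, 0, 0], "rot": [0, 0, 0]},
    {"jaw": 0, "offset": [0, 0, 0], "rot": [0, 0, 0]},
    {"jaw": 0, "offset": [0, 0, 0], "rot": [0, 0, 0]},
  ],
)

```text
time_s: 15.65
eef_pos: [0.4457, -0.0147, 0.064]
eef_rot: [-0.0, 1.0, 0.025, -0.0]
wrist_force: [0.5, -0.1, -0.1]
opening: -0.002
grasp_force: 0.0
```

```bash
python3 shank.py
```

```text
scene [[3, 0.4419, -0.0206, 0.1044], [11, 0.4471, -0.0255, 0.111], [13, 0.4471, -0.0258, 0.1165], [3, 0.4508, -0.0259, 0.1229], [6, 0.4493, -0.0262, 0.1262], [7, 0.4458, -0.026, 0.1311]]
notch -0.0187 -0.0105
side [[6, 0.4543, -0.0109, 0.1075], [11, 0.4543, -0.0088, 0.1127], [11, 0.4546, -0.0088, 0.116], [11, 0.4531, -0.0132, 0.122], [12, 0.4542, -0.0095, 0.1265], [13, 0.455, -0.0098, 0.1306]]
notch -0.0195 -0.0072
```

```bash
python3 - <<'E'
from h import *
o=ctrl.get_obs();e=np.array(o["eef_pos"])
ims=[]
for n,c in [("scene",(345,260)),("side",(280,120))]:
    im,d=ctrl.camera(n);ims.append(cv2.resize(im[c[1]-50:c[1]+50,c[0]-50:c[0]+50,::-1],(400,400),interpolation=cv2.INTER_CUBIC))
    Q=pts(n,d>0,d)
    for a in np.arange(.104,.16,.008):
        k=Q[(Q[:,2]>a)&(Q[:,2]<a+.008)&(Q[:,0]>.43)&(Q[:,0]<.53)&(Q[:,1]>-.065)&(Q[:,1]<-.03)]
        if len(k):print(n,round(a,3),len(k),np.percentile(k[:,:2],[3,50,97],axis=0).round(4).tolist())
im,d=ctrl.camera("wrist");P=wpts("wrist",d>0,d,o);ims2=im
k=P[(P[:,2]>.104)&(P[:,2]<.17)&(P[:,0]>.43)&(P[:,0]<.53)&(P[:,1]>-.065)&(P[:,1]<-.028)]
for a in np.arange(.104,.16,.008):
    s=k[(k[:,2]>a)&(k[:,2]<a+.008)]
    if len(s):print("wrist",round(a,3),len(s),np.percentile(s[:,:2],[3,50,97],axis=0).round(4).tolist())
cv2.imwrite("pics/slip2.png",np.hstack(ims))
E
```

```text
scene 0.104 27 [[0.4751, -0.0461], [0.4807, -0.0444], [0.4864, -0.0411]]
scene 0.112 25 [[0.4712, -0.0463], [0.4752, -0.0449], [0.4814, -0.0423]]
scene 0.12 21 [[0.4668, -0.046], [0.4709, -0.0452], [0.4761, -0.0438]]
scene 0.128 34 [[0.4557, -0.0505], [0.4591, -0.0472], [0.4672, -0.0399]]
scene 0.136 89 [[0.4555, -0.0503], [0.4605, -0.0452], [0.4679, -0.0387]]
scene 0.144 18 [[0.4331, -0.0457], [0.4346, -0.0424], [0.4534, -0.0329]]
scene 0.152 80 [[0.4325, -0.0518], [0.4348, -0.0425], [0.4553, -0.0304]]
scene 0.16 66 [[0.4316, -0.0579], [0.435, -0.0485], [0.4547, -0.0301]]
side 0.104 16 [[0.4814, -0.0428], [0.4865, -0.0395], [0.4904, -0.0368]]
side 0.112 15 [[0.4767, -0.0439], [0.4802, -0.041], [0.4856, -0.0369]]
side 0.12 17 [[0.4696, -0.0435], [0.4748, -0.0398], [0.4796, -0.037]]
side 0.128 15 [[0.4646, -0.0431], [0.4698, -0.0398], [0.4732, -0.0359]]
side 0.136 33 [[0.4573, -0.0478], [0.4644, -0.0402], [0.4702, -0.0357]]
side 0.144 8 [[0.4529, -0.0429], [0.4582, -0.0398], [0.4666, -0.0349]]
side 0.152 17 [[0.4552, -0.0504], [0.4571, -0.0386], [0.4594, -0.0335]]
side 0.16 19 [[0.4532, -0.0546], [0.4572, -0.0424], [0.4591, -0.0377]]
wrist 0.104 276 [[0.4822, -0.045], [0.4864, -0.0407], [0.4899, -0.0379]]
wrist 0.112 318 [[0.4764, -0.0451], [0.4807, -0.041], [0.4843, -0.0382]]
wrist 0.12 360 [[0.4706, -0.0455], [0.475, -0.0413], [0.4787, -0.0385]]
wrist 0.128 284 [[0.4635, -0.0465], [0.4713, -0.0406], [0.4733, -0.035]]
wrist 0.136 1117 [[0.4592, -0.0487], [0.4662, -0.0416], [0.4713, -0.0357]]
wrist 0.144 315 [[0.4531, -0.0453], [0.4543, -0.0347], [0.4603, -0.0302]]
wrist 0.152 1949 [[0.4394, -0.0509], [0.4534, -0.0405], [0.4604, -0.033]]
wrist 0.16 1741 [[0.4392, -0.0561], [0.4585, -0.046], [0.4601, -0.0385]]
```

View pics/slip2.png

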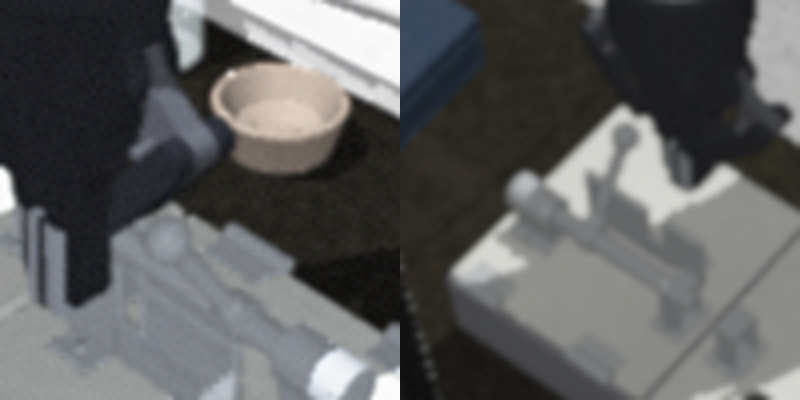

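The right crop shows handle still tilted ~0.6 rad (knob (625,130)), bolt back at 0, fingers empty. Knob ≈ (0.463,-0.041,0.135). It lags in low-friction pads; starting from this angle shortens the swing. Regrasp with the knob toward the trailing pad edge.

>>> apply_moves(
  moves=[
    {"jaw": 0, "offset": [0, 0, -30], "rot": [0, 0, 0]},
    {"jaw": 0.45, "offset": [0, 0, -31], "rot": [0, 0, 0]},
    {"jaw": 0.45, "offset": [20, 27.5, 0], "rot": [0, 0, 0]},
    {"jaw": 0.45, "offset": [0, 0, 0], "rot": [0, 0, 0]},
    {"jaw": 0.45, "offset": [0, 0, 15], "rot": [0, 0, 0]},
  ],
)

```text
time_s: 16.52
eef_pos: [0.4675, -0.0415, 0.1102]
eef_rot: [0.0, 1.0, 0.025, 0.001]
wrist_force: [-0.8, 0.7, -0.7]
opening: 0.448
grasp_force: 0.0
```

```bash
python3 - <<'E'
from h import *
o=ctrl.get_obs();e=np.array(o["eef_pos"]);print(e)
im,d=ctrl.camera("wrist")
for r in ctrl.outline_of("wrist","knob")[:1]:
    print(r["score"],r["position"],r["region"].sum());reg=r["region"]
P=wpts("wrist",d>0,d,o)
k=P[(P[:,2]>.1)&(P[:,2]<.15)&(P[:,0]>.44)&(P[:,0]<.51)&(P[:,1]>-.055)&(P[:,1]<-.028)]
for a in np.arange(.1,.15,.006):
    s=k[(k[:,2]>a)&(k[:,2]<a+.006)]
    if len(s):print("wrist",round(a,3),len(s),np.percentile(s,[3,50,97],axis=0).round(4).tolist())
from scipy.optimize import least_squares
kk=k[(k[:,2]>.128)]
# sphere fit r=8mm robust
f=lambda c:np.linalg.norm(kk-c,axis=1)-.008
r=least_squares(f,[.463,-.041,.134],loss="soft_l1",f_scale=.001);print("sphere",r.x.round(4),np.median(abs(f(r.x))))
E
```

```text
[ 0.46754772 -0.04145894  0.11020738]
0.88 [318.2, 226.2] 1463
wrist 0.1 143 [[0.4746, -0.0529, 0.1001], [0.4894, -0.0416, 0.1019], [0.4932, -0.0312, 0.1056]]
wrist 0.106 118 [[0.4824, -0.0458, 0.1062], [0.4861, -0.0419, 0.109], [0.4889, -0.0383, 0.1118]]
wrist 0.112 127 [[0.4786, -0.0459, 0.1122], [0.4818, -0.0421, 0.1149], [0.4846, -0.0385, 0.1179]]
wrist 0.118 122 [[0.4748, -0.0459, 0.1182], [0.4777, -0.0422, 0.1208], [0.4804, -0.0388, 0.1237]]
wrist 0.124 140 [[0.471, -0.046, 0.1242], [0.4735, -0.0424, 0.1267], [0.4765, -0.039, 0.1299]]
wrist 0.13 91 [[0.4658, -0.0496, 0.1303], [0.4713, -0.0419, 0.1345], [0.4723, -0.0354, 0.1358]]
wrist 0.136 495 [[0.4592, -0.0495, 0.1364], [0.4668, -0.0426, 0.1398], [0.4714, -0.0362, 0.1419]]
wrist 0.142 54 [[0.462, -0.0461, 0.142], [0.4644, -0.0428, 0.1423], [0.4678, -0.0396, 0.1429]]
sphere [ 0.4645 -0.0429  0.1341] 0.00032948998971777527
```

>>> apply_moves(
  moves=[
    {"jaw": 0.45, "offset": [0, 1, 12], "rot": [0, 0, 0]},
    {"jaw": 0.45, "offset": [0, 0, 12], "rot": [0, 0, 0]},
    {"jaw": 0.45, "offset": [0, 0, 8], "rot": [0, 0, 0]},
    {"jaw": 0.2, "offset": [0, 0, 0], "rot": [0, 0, 0]},
    {"jaw": 0, "offset": [0, 0, 0], "rot": [0, 0, 0]},
  ],
)

```text
time_s: 17.25
eef_pos: [0.4674, -0.0428, 0.0784]
eef_rot: [0.0, 1.0, 0.025, 0.0]
wrist_force: [-0.0, -2.1, -2.5]
opening: 0.148
grasp_force: 58.4
```

>>> apply_moves(
  moves=[
    {"jaw": 0, "offset": [0, 0, 0], "rot": [0, 0, 0]},
    {"jaw": 0, "offset": [0, 0, 0], "rot": [0, 0, 0]},
    {"jaw": 0, "offset": [0, -7, 0], "rot": [0, 0, 0]},
    {"jaw": 0, "offset": [0, -7, 0], "rot": [0, 0, 0]},
    {"jaw": 0, "offset": [0, 0, 0], "rot": [0, 0, 0]},
  ],
)

```text
time_s: 17.88
eef_pos: [0.467, -0.0288, 0.0785]
eef_rot: [0.001, 1.0, 0.025, 0.001]
wrist_force: [1.6, -4.8, -3.7]
opening: 0.144
grasp_force: 58.5
```

>>> apply_moves(
  moves=[
    {"jaw": 0, "offset": [0, -6.5, 0], "rot": [0, 0, 0]},
    {"jaw": 0, "offset": [0, -6.7, 0], "rot": [0, 0, 0]},
    {"jaw": 0, "offset": [0, 0, 0], "rot": [0, 0, 0]},
    {"jaw": 0, "offset": [0, 0, 0], "rot": [0, 0, 0]},
    {"jaw": 0, "offset": [0, 0, 0], "rot": [0, 0, 0]},
  ],
)

```text
time_s: 18.5
eef_pos: [0.4665, -0.0163, 0.0786]
eef_rot: [0.001, 1.0, 0.025, 0.001]
wrist_force: [1.9, -6.1, -4.3]
opening: 0.147
grasp_force: 58.5
```

```bash
python3 shank.py; python3 - <<'E'
from h import *
o=ctrl.get_obs();e=np.array(o["eef_pos"]);print(e)
im,d=ctrl.camera("wrist");P=wpts("wrist",d>0,d,o)
for a in (.1025,.106,.11,.114):
    k=P[(P[:,2]>a)&(P[:,2]<a+.004)&(P[:,0]>.47)&(P[:,0]<.5)&(P[:,1]>-.03)&(P[:,1]<-.005)]
    if len(k):print(a,len(k),np.percentile(k,[5,50,95],axis=0).round(4).tolist())
g=P[(P[:,2]>.094)&(P[:,2]<.1015)&(P[:,0]>.47)&(P[:,0]<.482)&(P[:,1]>-.05)&(P[:,1]<.01)]
s=np.sort(g[:,1]);i=np.argsort(np.diff(s))[-3:];print(len(g),[(s[j].round(4),s[j+1].round(4)) for j in i])
E
```

```text
scene [[14, 0.4834, -0.0183, 0.1052], [14, 0.462, -0.0098, 0.1176], [34, 0.4563, -0.0095, 0.1214], [34, 0.4556, -0.0103, 0.1262], [34, 0.4551, -0.0175, 0.132]]
notch -0.0205 -0.0105
side [[11, 0.486, -0.0132, 0.1065], [9, 0.4823, -0.0138, 0.1108], [10, 0.4785, -0.0144, 0.1171], [17, 0.4748, -0.0152, 0.1208], [17, 0.4743, -0.0166, 0.1266], [13, 0.4732, -0.0207, 0.1317]]
notch -0.0191 -0.0084
[ 0.46650031 -0.01634934  0.07858388]
0.1025 102 [[0.4857, -0.0191, 0.1026], [0.4884, -0.0152, 0.1045], [0.4904, -0.0117, 0.1061]]
0.106 109 [[0.4835, -0.0192, 0.1061], [0.4859, -0.0158, 0.1081], [0.4878, -0.0119, 0.1098]]
0.11 110 [[0.4807, -0.0192, 0.1102], [0.4832, -0.0154, 0.112], [0.4852, -0.0121, 0.1138]]
0.114 132 [[0.4775, -0.0194, 0.1142], [0.4804, -0.0161, 0.1159], [0.4826, -0.0123, 0.1178]]
920 [(np.float64(0.0016), np.float64(0.0019)), (np.float64(-0.0096), np.float64(-0.0093)), (np.float64(-0.0206), np.float64(-0.0098))]
```

>>> apply_moves(
  moves=[
    {"jaw": 0, "offset": [0, -0.8, 0], "rot": [0, 0, 0]},
    {"jaw": 0, "offset": [-2.2, 0, 1.7], "rot": [0, 0, 0]},
    {"jaw": 0, "offset": [-2.2, 0, 1.8], "rot": [0, 0, 0]},
    {"jaw": 0, "offset": [0, 0, 0], "rot": [0, 0, 0]},
    {"jaw": 0, "offset": [0, 0, 0], "rot": [0, 0, 0]},
  ],
)

```text
time_s: 19.27
eef_pos: [0.4627, -0.016, 0.0757]
eef_rot: [0.001, 1.0, 0.025, 0.001]
wrist_force: [1.7, -7.3, -1.7]
opening: 0.142
grasp_force: 58.7
```

>>> apply_moves(
  moves=[
    {"jaw": 0, "offset": [-1.5, 0, 1.4], "rot": [0, 0, 0]},
    {"jaw": 0, "offset": [-1.5, 0, 1.4], "rot": [0, 0, 0]},
    {"jaw": 0, "offset": [-1.4, 0, 1.5], "rot": [0, 0, 0]},
    {"jaw": 0, "offset": [0, 0, 0], "rot": [0, 0, 0]},
    {"jaw": 0, "offset": [0, 0, 0], "rot": [0, 0, 0]},
  ],
)

```text
time_s: 19.9
eef_pos: [0.4588, -0.0164, 0.072]
eef_rot: [0.001, 1.0, 0.025, 0.002]
wrist_force: [0.1, -6.1, 3.4]
opening: 0.15
grasp_force: 59.0
```

```bash
cat > w.py <<'E'
from h import *
o=ctrl.get_obs();e=np.array(o["eef_pos"]);print(e)
im,d=ctrl.camera("wrist");P=wpts("wrist",d>0,d,o)
for a in (.0925,.097,.101,.105,.109,.113,.117):
    k=P[(P[:,2]>a)&(P[:,2]<a+.004)&(P[:,0]>.477)&(P[:,0]<.496)&(P[:,1]>-.03)&(P[:,1]<-.005)]
    if len(k):print(a,len(k),np.percentile(k,[5,50,95],axis=0).round(4).tolist())
g=P[(P[:,2]>.094)&(P[:,2]<.1015)&(P[:,0]>.47)&(P[:,0]<.479)&(P[:,1]>-.05)&(P[:,1]<.01)]
s=np.sort(g[:,1]);i=np.argsort(np.diff(s))[-2:];print(len(g),[(s[j].round(4),s[j+1].round(4)) for j in i])
E
python3 w.py
```

```text
[ 0.45875281 -0.01644649  0.07203165]
0.0925 214 [[0.4772, -0.027, 0.0929], [0.4927, -0.0157, 0.0949], [0.4957, -0.0105, 0.0963]]
0.097 162 [[0.4772, -0.0274, 0.0972], [0.4881, -0.0154, 0.099], [0.4912, -0.0115, 0.1008]]
0.101 140 [[0.4808, -0.0188, 0.1013], [0.4844, -0.0151, 0.103], [0.487, -0.0117, 0.1049]]
0.105 142 [[0.4779, -0.019, 0.1052], [0.4807, -0.0155, 0.1069], [0.4836, -0.0122, 0.1087]]
0.109 75 [[0.4772, -0.0184, 0.1091], [0.4782, -0.0158, 0.1102], [0.4798, -0.0129, 0.112]]
1057 [(np.float64(-0.0215), np.float64(-0.0212)), (np.float64(-0.0206), np.float64(-0.0098))]
```

>>> apply_moves(
  moves=[
    {"jaw": 0, "offset": [0, -0.3, 0], "rot": [0, 0, 0]},
    {"jaw": 0, "offset": [-1.4, 0, 1.4], "rot": [0, 0, 0]},
    {"jaw": 0, "offset": [-1.0, 0, 1.1], "rot": [0, 0, 0]},
    {"jaw": 0, "offset": [0, 0, 0], "rot": [0, 0, 0]},
    {"jaw": 0, "offset": [0, 0, 0], "rot": [0, 0, 0]},
  ],
)

```text
time_s: 20.58
eef_pos: [0.4563, -0.0164, 0.0696]
eef_rot: [0.001, 1.0, 0.025, 0.002]
wrist_force: [-1.1, -7.2, 4.5]
opening: 0.144
grasp_force: 59.6
```

>>> apply_moves(
  moves=[
    {"jaw": 0, "offset": [-1.5, 0, 1.5], "rot": [0, 0, 0]},
    {"jaw": 0, "offset": [-1.4, 0, 1.5], "rot": [0, 0, 0]},
    {"jaw": 0, "offset": [-1.4, 0, 1.6], "rot": [0, 0, 0]},
    {"jaw": 0, "offset": [0, 0, 0], "rot": [0, 0, 0]},
    {"jaw": 0, "offset": [0, 0, 0], "rot": [0, 0, 0]},
  ],
)

```text
time_s: 21.2
eef_pos: [0.4477, -0.016, 0.0638]
eef_rot: [0.001, 1.0, 0.026, -0.003]
wrist_force: [-13.4, -8.3, 12.2]
opening: 0.143
grasp_force: 62.6
```

```bash
python3 w.py
```

```text
[ 0.44770588 -0.01604706  0.06384618]
0.0925 298 [[0.4773, -0.0264, 0.0927], [0.4913, -0.0144, 0.0945], [0.4951, -0.0103, 0.0963]]
0.097 203 [[0.4772, -0.027, 0.0972], [0.4849, -0.0146, 0.0988], [0.4883, -0.0109, 0.1008]]
0.101 184 [[0.4776, -0.0178, 0.1012], [0.4805, -0.0147, 0.1029], [0.4838, -0.0115, 0.1047]]
0.105 42 [[0.4771, -0.0174, 0.1051], [0.4779, -0.0149, 0.1057], [0.4793, -0.0121, 0.1069]]
1164 [(np.float64(-0.0207), np.float64(-0.0184)), (np.float64(-0.0184), np.float64(-0.0097))]
```

The shank is at about 0.9 rad and ~4 mm into the notch (shank y centre -0.0147, notch -0.0152). Pinch is again creeping, so release here (the notch holds the bolt) and press the knob down from above with shut fingers.

>>> apply_moves(
  moves=[
    {"jaw": 0.15, "offset": [0, 0, 0], "rot": [0, 0, 0]},
    {"jaw": 0.3, "offset": [0, 0, 0], "rot": [0, 0, 0]},
    {"jaw": 0.5, "offset": [0, 0, 0], "rot": [0, 0, 0]},
    {"jaw": 0.5, "offset": [0, 0, 0], "rot": [0, 0, 0]},
    {"jaw": 0.5, "offset": [0, 0, -6], "rot": [0, 0, 0]},
  ],
)

```text
time_s: 21.88
eef_pos: [0.4507, -0.0155, 0.0693]
eef_rot: [0.0, 1.0, 0.025, 0.0]
wrist_force: [1.9, -4.8, -4.4]
opening: 0.497
grasp_force: 2.8
```

```bash
sed -i 's/(.0925,/(.085,.089,.0925,/' w.py; cat >> w.py <<'E'
from scipy.optimize import least_squares
for r in ctrl.outline_of("wrist","knob")[:1]:
    print(r["score"],r["position"],r["region"].sum())
    kk=wpts("wrist",r["region"],d,o);kk=kk[(kk[:,0]<.47)&(kk[:,2]<.15)&(kk[:,2]>.08)]
    print(np.percentile(kk,[5,50,95],axis=0).round(4).tolist())
    f=lambda c:np.linalg.norm(kk-c,axis=1)-.008
    print("sphere",least_squares(f,[.452,-.017,np.percentile(kk[:,2],90)-.006],loss="soft_l1",f_scale=.001).x.round(4))
E
python3 w.py
```

```text
[ 0.45070747 -0.01554507  0.06926632]
0.085 125 [[0.4773, -0.0225, 0.0857], [0.4942, -0.0134, 0.0876], [0.4957, -0.0058, 0.0888]]
0.089 60 [[0.4772, -0.0243, 0.089], [0.4952, -0.0222, 0.0909], [0.4959, -0.0079, 0.0929]]
0.0925 159 [[0.4874, -0.0295, 0.0929], [0.4932, -0.0253, 0.0951], [0.4957, -0.0227, 0.0963]]
0.097 127 [[0.4837, -0.0295, 0.0972], [0.4886, -0.0268, 0.0991], [0.4914, -0.024, 0.1007]]
0.101 128 [[0.4807, -0.0299, 0.1013], [0.4846, -0.0266, 0.103], [0.487, -0.0241, 0.1047]]
0.105 126 [[0.478, -0.0297, 0.1052], [0.4807, -0.0269, 0.1069], [0.4837, -0.0246, 0.1088]]
0.109 54 [[0.4771, -0.0297, 0.1091], [0.4781, -0.0277, 0.1103], [0.4793, -0.0257, 0.112]]
0.113 1 [[0.4771, -0.0275, 0.1136], [0.4771, -0.0275, 0.1136], [0.4771, -0.0275, 0.1136]]
887 [(np.float64(-0.0329), np.float64(-0.025)), (np.float64(-0.0206), np.float64(-0.0097))]
0.88 [346.4, 235.5] 2391
[[0.4528, -0.0342, 0.1188], [0.4605, -0.0283, 0.1316], [0.4686, -0.023, 0.1353]]
sphere [ 0.4569 -0.029   0.1267]
```

Releasing lifted the knob (pads swing back when opening), handle is ~0.79 rad again and leans on the right finger with the bolt partly across. I'll use that finger alone: slide on to the notch, then carry the knob down by light friction — no pinch.

>>> apply_moves(
  moves=[
    {"jaw": 0.5, "offset": [7, -2, 0], "rot": [0, 0, 0]},
    {"jaw": 0.5, "offset": [0, -4, 0], "rot": [0, 0, 0]},
    {"jaw": 0.5, "offset": [0, -4, 0], "rot": [0, 0, 0]},
    {"jaw": 0.5, "offset": [0, 0, 0], "rot": [0, 0, 0]},
    {"jaw": 0.5, "offset": [0, 0, 0], "rot": [0, 0, 0]},
  ],
)

```text
time_s: 22.6
eef_pos: [0.4574, -0.0054, 0.0698]
eef_rot: [0.001, 1.0, 0.025, 0.0]
wrist_force: [-0.4, -6.4, 0.4]
opening: 0.498
grasp_force: 3.0
```

```bash
python3 w.py
```

```text
[ 0.45743755 -0.00540422  0.06976688]
0.085 88 [[0.4772, -0.0295, 0.0855], [0.4945, -0.0249, 0.0874], [0.4956, -0.0058, 0.0889]]
0.089 76 [[0.4772, -0.0291, 0.0891], [0.4933, -0.0141, 0.091], [0.4959, -0.0087, 0.0928]]
0.0925 197 [[0.4773, -0.0279, 0.0929], [0.493, -0.0183, 0.095], [0.4957, -0.013, 0.0964]]
0.097 151 [[0.4772, -0.028, 0.0971], [0.4891, -0.0182, 0.0989], [0.4922, -0.0144, 0.1007]]
0.101 141 [[0.4826, -0.0214, 0.1014], [0.4858, -0.0176, 0.103], [0.4881, -0.0143, 0.1048]]
0.105 145 [[0.4792, -0.0217, 0.1052], [0.4823, -0.0176, 0.107], [0.4847, -0.0147, 0.1088]]
0.109 127 [[0.4772, -0.0211, 0.1092], [0.479, -0.018, 0.1109], [0.4811, -0.0151, 0.1126]]
0.113 20 [[0.4771, -0.0204, 0.113], [0.4775, -0.0183, 0.1134], [0.4785, -0.0169, 0.1149]]
992 [(np.float64(-0.0072), np.float64(-0.0068)), (np.float64(-0.0234), np.float64(-0.0095))]
0.65 [346.1, 249.7] 2416
[[0.4544, -0.0244, 0.122], [0.4621, -0.0183, 0.1342], [0.4688, -0.0128, 0.1376]]
sphere [ 0.4584 -0.0192  0.1293]
```

>>> apply_moves(
  moves=[
    {"jaw": 0.5, "offset": [0, -3.3, 0], "rot": [0, 0, 0]},
    {"jaw": 0.5, "offset": [-1.8, 0, 1.7], "rot": [0, 0, 0]},
    {"jaw": 0.5, "offset": [-1.8, 0, 1.7], "rot": [0, 0, 0]},
    {"jaw": 0.5, "offset": [-1.5, 0, 1.6], "rot": [0, 0, 0]},
    {"jaw": 0.5, "offset": [0, 0, 0], "rot": [0, 0, 0]},
  ],
)

```text
time_s: 23.32
eef_pos: [0.4521, -0.0025, 0.0647]
eef_rot: [0.001, 1.0, 0.025, 0.0]
wrist_force: [-0.1, -5.8, -0.9]
opening: 0.498
grasp_force: 3.3
```

```bash
python3 w.py
```

```text
[ 0.4520815  -0.00251362  0.0646651 ]
0.085 107 [[0.4771, -0.0294, 0.0856], [0.4943, -0.0242, 0.0875], [0.4958, -0.0057, 0.0889]]
0.089 134 [[0.4771, -0.0284, 0.0893], [0.4936, -0.0173, 0.0916], [0.4959, -0.0087, 0.0929]]
0.0925 283 [[0.4772, -0.0261, 0.0928], [0.4918, -0.0146, 0.0947], [0.4953, -0.0106, 0.0962]]
0.097 189 [[0.4772, -0.0271, 0.0972], [0.4858, -0.0147, 0.0989], [0.4892, -0.0111, 0.1006]]
0.101 176 [[0.4783, -0.0185, 0.1012], [0.4817, -0.0149, 0.1028], [0.4846, -0.0115, 0.1046]]
0.105 101 [[0.4771, -0.0177, 0.1051], [0.4784, -0.0151, 0.1062], [0.4807, -0.0124, 0.1081]]
1127 [(np.float64(-0.0033), np.float64(-0.003)), (np.float64(-0.0205), np.float64(-0.0097))]
0.61 [345.0, 242.6] 2559
[[0.4496, -0.0212, 0.1144], [0.458, -0.0155, 0.1278], [0.4684, -0.0102, 0.1324]]
sphere [ 0.4546 -0.0162  0.1235]
```

>>> apply_moves(
  moves=[
    {"jaw": 0.5, "offset": [-1.7, 0, 2.1], "rot": [0, 0, 0]},
    {"jaw": 0.5, "offset": [-1.7, 0, 2.2], "rot": [0, 0, 0]},
    {"jaw": 0.5, "offset": [-1.7, 0, 2.6], "rot": [0, 0, 0]},
    {"jaw": 0.5, "offset": [-1.7, 0, 2.6], "rot": [0, 0, 0]},
    {"jaw": 0.5, "offset": [0, 0, 0], "rot": [0, 0, 0]},
  ],
)

```text
time_s: 24.05
eef_pos: [0.4453, -0.0028, 0.0551]
eef_rot: [0.001, 1.0, 0.025, 0.0]
wrist_force: [1.2, -7.5, -1.4]
opening: 0.5
grasp_force: 3.4
```

```bash
python3 w.py
```

```text
[ 0.44529975 -0.00283269  0.05507135]
0.085 145 [[0.4771, -0.0293, 0.0856], [0.4941, -0.0234, 0.0875], [0.4958, -0.0057, 0.0888]]
0.089 326 [[0.4773, -0.0267, 0.0894], [0.4929, -0.0141, 0.0915], [0.4958, -0.0091, 0.0928]]
0.0925 388 [[0.4772, -0.0262, 0.0927], [0.4877, -0.0149, 0.0943], [0.4932, -0.0113, 0.0961]]
0.097 232 [[0.4772, -0.0265, 0.0972], [0.4798, -0.0154, 0.0985], [0.4837, -0.012, 0.1006]]
0.101 7 [[0.4772, -0.0169, 0.101], [0.4778, -0.0164, 0.1013], [0.4783, -0.013, 0.1015]]
1487 [(np.float64(-0.0205), np.float64(-0.0196)), (np.float64(-0.0116), np.float64(-0.0095))]
0.61 [346.1, 238.9] 2775
[[0.4427, -0.0215, 0.1055], [0.4522, -0.0158, 0.1169], [0.4679, -0.0108, 0.1229]]
sphere [ 0.4504 -0.0164  0.1137]
```

>>> apply_moves(
  moves=[
    {"jaw": 0.5, "offset": [-1.4, 0, 2.8], "rot": [0, 0, 0]},
    {"jaw": 0.5, "offset": [-1.4, 0, 2.8], "rot": [0, 0, 0]},
    {"jaw": 0.5, "offset": [-1.1, 0, 2.9], "rot": [0, 0, 0]},
    {"jaw": 0.5, "offset": [-1.1, 0, 2.9], "rot": [0, 0, 0]},
    {"jaw": 0.5, "offset": [-0.8, 0, 2.9], "rot": [0, 0, 0]},
  ],
)

```text
time_s: 24.78
eef_pos: [0.4396, -0.0031, 0.0409]
eef_rot: [0.001, 1.0, 0.025, 0.0]
wrist_force: [-0.3, -6.1, 1.1]
opening: 0.498
grasp_force: 3.3
```

>>> apply_moves(
  moves=[
    {"jaw": 0.5, "offset": [-0.8, 0, 3.0], "rot": [0, 0, 0]},
    {"jaw": 0.5, "offset": [-0.4, 0, 2.5], "rot": [0, 0, 0]},
    {"jaw": 0.5, "offset": [0, 0, 0], "rot": [0, 0, 0]},
    {"jaw": 0.5, "offset": [0, 0, 0], "rot": [0, 0, 0]},
    {"jaw": 0.5, "offset": [0, 0, 0], "rot": [0, 0, 0]},
  ],
)

```text
time_s: 25.4
eef_pos: [0.4383, -0.0032, 0.0353]
eef_rot: [0.001, 1.0, 0.025, 0.0]
wrist_force: [-0.4, -7.0, -1.1]
opening: 0.505
grasp_force: 3.5
```

```bash
python3 w.py
```

```text
[ 0.43829237 -0.00316602  0.03529652]
0.085 353 [[0.4772, -0.029, 0.0856], [0.492, -0.0181, 0.0879], [0.4957, -0.0064, 0.0889]]
0.089 876 [[0.4774, -0.0198, 0.0893], [0.4877, -0.0147, 0.0906], [0.4955, -0.0101, 0.0921]]
0.0925 51 [[0.477, -0.0293, 0.0927], [0.4772, -0.026, 0.0945], [0.4784, -0.0152, 0.0965]]
0.097 27 [[0.4771, -0.0297, 0.0972], [0.4772, -0.0279, 0.0988], [0.4776, -0.0233, 0.1001]]
1802 [(np.float64(-0.0205), np.float64(-0.0162)), (np.float64(-0.0146), np.float64(-0.0095))]
0.93 [347.5, 237.3] 2854
[[0.436, -0.0215, 0.0928], [0.4469, -0.016, 0.0975], [0.4678, -0.0116, 0.1036]]
sphere [ 0.4506 -0.0158  0.1014]
```

>>> apply_moves(
  moves=[
    {"jaw": 0.5, "offset": [0, 2, 0], "rot": [0, 0, 0]},
    {"jaw": 0.5, "offset": [0, 3, 0], "rot": [0, 0, 0]},
    {"jaw": 0.5, "offset": [0, 4, 0], "rot": [0, 0, 0]},
    {"jaw": 0.5, "offset": [0, 4, 0], "rot": [0, 0, 0]},
    {"jaw": 0.5, "offset": [0, 0, 0], "rot": [0, 0, 0]},
  ],
)

```text
time_s: 26.12
eef_pos: [0.4385, -0.0155, 0.0351]
eef_rot: [-0.0, 1.0, 0.025, 0.0]
wrist_force: [-0.1, 0.1, 0.2]
opening: 0.506
grasp_force: 0.0
```

```bash
python3 w.py
```

```text
[ 0.43849685 -0.01551021  0.03509636]
0.085 364 [[0.4772, -0.0287, 0.0856], [0.4918, -0.0199, 0.0878], [0.4956, -0.0064, 0.0889]]
0.089 895 [[0.4774, -0.022, 0.0892], [0.4878, -0.0166, 0.0906], [0.4956, -0.0115, 0.0921]]
0.0925 62 [[0.477, -0.0296, 0.0926], [0.4772, -0.0248, 0.0935], [0.4956, -0.0152, 0.0961]]
0.097 33 [[0.477, -0.0295, 0.0973], [0.4772, -0.0265, 0.0986], [0.4775, -0.0226, 0.0999]]
1809 [(np.float64(-0.0205), np.float64(-0.0181)), (np.float64(-0.0155), np.float64(-0.0097))]
0.63 [324.8, 237.6] 2944
[[0.436, -0.0239, 0.0928], [0.4466, -0.018, 0.0975], [0.4676, -0.0134, 0.1036]]
sphere [ 0.4505 -0.0179  0.1015]
```

The bolt settled ~2 mm back against the notch wall, handle level, no contact forces. Retreat straight up.

>>> apply_moves(
  moves=[
    {"jaw": 0.5, "offset": [0, 0, -10], "rot": [0, 0, 0]},
    {"jaw": 0.5, "offset": [0, 0, -25], "rot": [0, 0, 0]},
    {"jaw": 0.5, "offset": [0, 0, -35], "rot": [0, 0, 0]},
    {"jaw": 0.5, "offset": [0, 0, -40], "rot": [0, 0, 0]},
    {"jaw": 0.5, "offset": [-20, 0, -30], "rot": [0, 0, 0]},
  ],
)

```text
time_s: 26.85
eef_pos: [0.4195, -0.0165, 0.1778]
eef_rot: [0.0, 1.0, 0.026, 0.001]
wrist_force: [-0.1, -0.4, -0.2]
opening: 0.498
grasp_force: 0.0
```

>>> apply_moves(
  moves=[
    {"jaw": 0.5, "offset": [0, 0, 0], "rot": [0, 0, 0]},
    {"jaw": 0.5, "offset": [0, 0, 0], "rot": [0, 0, 0]},
    {"jaw": 0.5, "offset": [0, 0, 0], "rot": [0, 0, 0]},
    {"jaw": 0.5, "offset": [0, 0, 0], "rot": [0, 0, 0]},
    {"jaw": 0.5, "offset": [0, 0, 0], "rot": [0, 0, 0]},
  ],
)

```text
time_s: 27.48
eef_pos: [0.4183, -0.0162, 0.1745]
eef_rot: [-0.0, 1.0, 0.025, -0.001]
wrist_force: [-1.2, 0.5, 0.1]
opening: 0.503
grasp_force: 0.0
```

```bash
python3 w.py; python3 - <<'E'
from h import *
ims=[]
for n,c in [("scene",(335,255)),("side",(300,150))]:
    im,d=ctrl.camera(n);ims.append(cv2.resize(im[c[1]-65:c[1]+65,c[0]-65:c[0]+65,::-1],(400,400),interpolation=cv2.INTER_CUBIC))
    for t in ["vial_mid","beaker_mid"]:
        for r in ctrl.outline_of(n,t)[:1]:
            P=pts(n,r["region"],d);print(n,t,round(r["score"],2),r["position"],np.median(P,axis=0).round(3))
cv2.imwrite("pics/final.png",np.hstack(ims))
E
```

```text
[ 0.41827194 -0.01624788  0.17449422]
0.085 99 [[0.4844, -0.0285, 0.0856], [0.4931, -0.0161, 0.0879], [0.4956, -0.0066, 0.0888]]
0.089 220 [[0.4781, -0.0202, 0.0893], [0.488, -0.0165, 0.0905], [0.4954, -0.012, 0.092]]
0.0925 3 [[0.4773, -0.0282, 0.0928], [0.4774, -0.0268, 0.0959], [0.4775, -0.0201, 0.0964]]
0.097 8 [[0.4771, -0.0285, 0.0971], [0.4773, -0.0246, 0.0982], [0.4776, -0.0221, 0.0989]]
420 [(np.float64(-0.0209), np.float64(-0.0189)), (np.float64(-0.0155), np.float64(-0.0096))]
0.71 [320.8, 146.9] 647
[[0.4342, -0.0231, 0.0934], [0.4462, -0.0183, 0.0986], [0.4676, -0.0142, 0.104]]
sphere [ 0.4498 -0.0179  0.1015]
scene vial_mid 0.63 [304.5, 237.0] [0.523 0.099 0.083]
scene beaker_mid 0.81 [337.5, 212.8] [0.673 0.196 0.038]
side vial_mid 0.63 [321.0, 172.9] [0.532 0.108 0.089]
side beaker_mid 0.63 [302.7, 265.4] [0.678 0.204 0.025]
```

View pics/final.png

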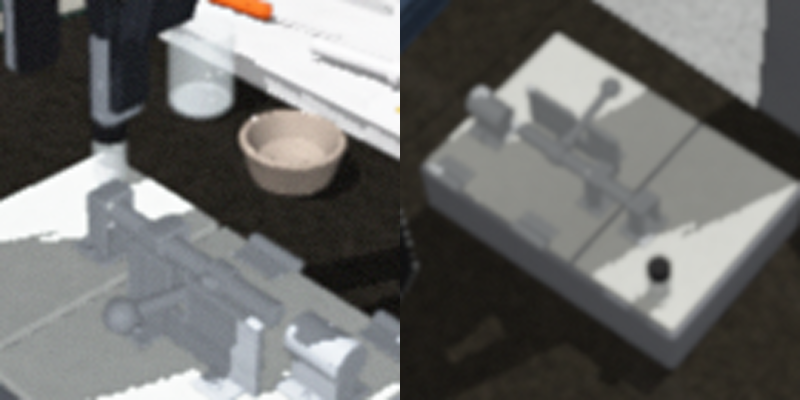

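The handle lies down through the notch (knob at left crop (125,315), right crop (608,90)), the rod passes into the staple, and the vial and beaker are where they stood. Hand in.

```bash
python3 -c "
from bench import ctrl
print(ctrl.hand_in())"
```

```text
the job is handed in; nothing more can be done
None
```

The hatch is bolted and the job handed in (it returned no verdict): the rod is across into the staple and the handle is fully down in the notch. The vial and beaker stand where they were, and the gripper is clear. It took 27.5 of the 61 s, and the knob slipped from the pinch twice on the way.

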